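Change over the panels in the ageing tester

ROBOT

A 6-joint arm with a two-finger parallel gripper is mounted at the origin on the work surface. World frame = base frame: x ahead of the robot, y to its left, z up, the work surface at z = 0. Lengths are in mm, angles in rad, forces in N, time in s.
With the tool pointing down it reaches from about 300 to 750 mm from the base axis. Payload 8.5 kg.
Tool frame: the origin (TCP) lies midway between the tips of the shut fingers; the grasp point (between the pads) lies 19 mm behind it; z points along the fingers, y is the line along which they close (so a half turn about z gives the same grasp; the last joint's range is limited). The gripper opens to 88 mm and grips with 3 to 60 N. Pads are 18 mm wide; open, the fingers measure 123 mm over their backs; the gripper's body (75 mm by 187 mm) begins 45 mm behind the grasp point.
Start: joints at [-1.408, 0.381, 1.297, -0, 1.464, -0.215], TCP at [202.875, -511.197, 238.748] pointing down, gripper open.
Joint ranges: [-3.11, 3.11], [-0.89, 2.33], [0.22, 2.48], [-1.42, 4.56], [0.17, 2.85], [-2.88, 2.88]. Speed limits (rad/s): [2.39, 2.39, 3.14, 3.14, 3.14, 3.14].

INTERFACE

Orientations are given as [roll, pitch, yaw] about the fixed x, y, z axes, in that order (R = Rz(yaw) Ry(pitch) Rx(roll)).
In Python, from bench import sensors, eyes, env gives the robot as it stands.
- The arm moves only by the shell command python3 -m pendant 'ROWS' [OPENING] [FORCE]. ROWS is JSON, a list of rows, each a list of 2 entries, a list of its own where there are three numbers: the shift along the tool's x, y, z in mm, then the turn about the tool's z in rad. In form: [[[tx, ty, tz], turn], ...]. A call has exactly 5 rows; each row shifts and turns the commanded pose from where the row before left it, along the tool's axes as they then stand; what a row does not reach is not made up. A row lasts 1/12 s, in which the tool goes at most 41.7 mm and 7.16 degrees, less where a joint would pass 70% of its speed; a pose out of reach is approached as far as the arm can. A call is refused whole if a number of a shift passes 41.7 or a number of a turn 0.125, either way. A call with a gripper value outside its range is refused whole. OPENING is the opening, from 0 (shut) to 1 (fully open), set as the call begins (- or left out, the last holds). The fingers move at their own pace and stop on an object; FORCE is the grip in N (left out, the last holds). Time passes only in rows, so rows that do not move let the fingers close, or fill a call up. It gives the time, the measured TCP pose, the force, the opening and the grip force at its end, in the units of the state.
- sensors.get_state(): the state, without advancing time (a new reading comes with each control period).
- eyes.grab_frame(name): name is "scene" or "side" or "wrist"; returns a dict with "frame" (480x640x3 uint8, red, green, blue), "fovy" (degrees; the focal length in pixels is half the picture's height over the tangent of half this angle, whatever the lens; pixels are square), "cx", "cy" (the principal point, pixels), "position" and "attitude" of the camera in the world; the wrist camera has in their place "tool_from_camera" (4x4, takes a point from camera to tool coordinates, whose origin is the TCP and whose axes are the flange's). Camera axes: x right, y down, z forward; pixel columns grow to the right and rows downward; lengths in mm; the calibration is good to about 2 mm. A picture is of the moment at which its call begins: read the wrist's pose just before it. There is no depth.
- env.hand_in(): hands the job in; it is judged then, once.
Trained networks look in the newest picture that a camera, given by its name, has taken for a name from the list of things; names that differ only in an ending like _2 or _b are one class to them, and where a whole thing is asked for, a point or a joint stands for the part that bears it (a point fixed in the world has none). Each returns a list of dicts, best first, with "p" (0 to 1); they miss things now and then, are a little off and sometimes report something else, mostly with a low value. They report only what shows in the picture. A call takes as long as a camera call. They do not tell look-alikes from the thing itself.
- eyes.recognise(name, camera): "uv" ([column, row] in pixels, amid what is visible of it).
- eyes.cut_out(name, camera): "mask" (480x640 bool, what is visible of it) and "uv" ([column, row] in pixels, amid what is visible of it).
The state is a dict: "t": time; "joint_positions": joint angles; "qvel": joint speeds; "tau": joint torques, N m; "ee_pos": TCP position; "ee_rot": TCP orientation; "ft_force": force on the tool from outside, world axes, zero at the start; "moment": the same for the moment, N m; "gripper_width": finger opening in mm; "grasp_force": force on a finger pad.
Only numpy, scipy, OpenCV 4.12 (cv2) and the standard library are available. Lean on these libraries where they do the work, as an engineer would, in place of code of your own. Each camera call takes 0.05 s, during which the arm holds its last target. There are 200 camera calls.

TASK

Swing the tester's clear hood right up until its spring holds it open by itself; with it open, move every finished panel (black tab) from the tester into a free bay of the blue caddy, and every new panel (orange tab) from the caddy into a slot of the tester, one panel to a place, upright and fully home on the floor of its slot or bay. When all are changed over, shut the hood fully, and only then press the green start button all the way down and let it come up again. Leave the other things on the bench where they stand.

Things in the scene. Friction and masses are not known exactly. Their poses are not given: they have to be found in the camera images.
- tester: green steel bench tester, fixed. Origin: on the bench under the middle of its trough; front faces -x, z up. Trough outside x -60..70, y -115..115, rim 100 mm high, open upwards under the hood, four panel slots in it. To its -y side a console 100 mm high (x -60..90, y -210..-115) carries the green start button
- trough (a point): middle of the trough's floor, 35 mm above the bench: a panel fully home stands on it. Axes as the tester. Slots: along x, at y = -66, -22, 22, 66 mm, 92 mm long, 10 wide between white guide strips (32 to 46 mm from the middle, tops 50 mm above this floor). Fixed copper plates 3 mm thick stand at y = -88, -44, 0, 44, 88, tops 60 mm above it. Tabs stand clear above all that
- hood (a joint): angle of the clear hood (rad): 0 shut, 1.6 fully open (stop). Dark green edges, 140 deep, 236 wide, 70 mm high, 0.4 kg, hinged at the back of the trough, opens up and away from the tester's front. A damped over-centre spring pushes it shut below about 0.95 rad and holds it open beyond. Lifting takes about 5 N at the bar
- hinge (a point): middle of the hood's hinge axis (axis along the tester's y), 70 mm behind the tester's origin, 100 mm above the bench
- hood_bar (a point): middle of the hood's yellow round bar: diameter 14, 132 long along the tester's y, 40 mm in front of the hood's front wall on posts 60 mm either side. Shut: 175 mm in front of and 45 mm above the hinge. Swings with the hood on a 181 mm radius and can turn in the fingers. Fully open: about 50 mm behind and 174 mm above the hinge, standing up from the hood
- start (a joint): travel of the start button (m): 0 up, 0.006 fully down, spring of about 5 N
- start_top (a point): middle of the top of the green round start button (radius 17 mm) on the console; pressed downwards
- caddy: blue plastic rack, loose on the bench, 2 kg, 110 (x) x 250 (y) x 57 mm high. Origin: middle of its underside. Five bays (slots for panels) along its x at y = -96, -48, 0, 48, 96 mm, each 92 mm long, 10 wide between guides (30 to 46 mm from the middle, 45 high), floor 12 mm above the underside; panels stand in them with x along the caddy's x
- new1: new test panel standing on its long edge: metal sheet 80 wide (x) x 6 thick (y) x 70 mm high, 0.1 to 0.2 kg, with an orange grip tab 30 (x) x 12 (y) x 35 mm high on the middle of its top edge (z = 70 to 105). Origin: middle of the bottom edge, z up. Same front and back. Pale face; starts in a caddy bay, or absent
- new2: new test panel standing on its long edge: metal sheet 80 wide (x) x 6 thick (y) x 70 mm high, 0.1 to 0.2 kg, with an orange grip tab 30 (x) x 12 (y) x 35 mm high on the middle of its top edge (z = 70 to 105). Origin: middle of the bottom edge, z up. Same front and back. Pale face; starts in a caddy bay, or absent
- new3: new test panel standing on its long edge: metal sheet 80 wide (x) x 6 thick (y) x 70 mm high, 0.1 to 0.2 kg, with an orange grip tab 30 (x) x 12 (y) x 35 mm high on the middle of its top edge (z = 70 to 105). Origin: middle of the bottom edge, z up. Same front and back. Pale face; starts in a caddy bay, or absent
- new4: new test panel standing on its long edge: metal sheet 80 wide (x) x 6 thick (y) x 70 mm high, 0.1 to 0.2 kg, with an orange grip tab 30 (x) x 12 (y) x 35 mm high on the middle of its top edge (z = 70 to 105). Origin: middle of the bottom edge, z up. Same front and back. Pale face; starts in a caddy bay, or absent
- done1: finished test panel standing on its long edge: metal sheet 80 wide (x) x 6 thick (y) x 70 mm high, 0.1 to 0.2 kg, with a black grip tab 30 (x) x 12 (y) x 35 mm high on the middle of its top edge (z = 70 to 105). Origin: middle of the bottom edge, z up. Same front and back. Brown face; starts in a tester slot under the hood, or absent
- done2: finished test panel standing on its long edge: metal sheet 80 wide (x) x 6 thick (y) x 70 mm high, 0.1 to 0.2 kg, with a black grip tab 30 (x) x 12 (y) x 35 mm high on the middle of its top edge (z = 70 to 105). Origin: middle of the bottom edge, z up. Same front and back. Brown face; starts in a tester slot under the hood, or absent
- done3: finished test panel standing on its long edge: metal sheet 80 wide (x) x 6 thick (y) x 70 mm high, 0.1 to 0.2 kg, with a black grip tab 30 (x) x 12 (y) x 35 mm high on the middle of its top edge (z = 70 to 105). Origin: middle of the bottom edge, z up. Same front and back. Brown face; starts in a tester slot under the hood, or absent
- done4: finished test panel standing on its long edge: metal sheet 80 wide (x) x 6 thick (y) x 70 mm high, 0.1 to 0.2 kg, with a black grip tab 30 (x) x 12 (y) x 35 mm high on the middle of its top edge (z = 70 to 105). Origin: middle of the bottom edge, z up. Same front and back. Brown face; starts in a tester slot under the hood, or absent
- beaker: glass beaker, 68 mm wide, 85 high; bystander, origin under its middle
- reagent: amber bottle, 60 mm wide, 140 high; bystander, origin under its middle
- jar: jar with a white cap, 70 mm wide, 90 high; bystander, origin under its middle
- driver: screwdriver lying on the bench, 180 long; bystander, origin under its middle
- can: capped metal can with a pale label, 66 mm wide, 110 high; bystander, origin under its middle
- weight: brass weight, 52 mm wide, 70 high; bystander, origin under its middle
Mind the look-alikes: they are no part of the job. What is shaped like the new3 but purple is not meant. What is shaped like the new2 but turquoise is not meant.

How it is judged:
By the outcome, as a careful person would: the job done as asked, in the order asked, and still so for the second after the job is handed in, with the robot touching nothing.
Of new1, new2, new3, new4 only 3 to 4 are there at a start; the rules pass over those that are not, and their reading is None.
Of done1, done2, done3, done4 only 1 to 2 are there at a start; the rules pass over those that are not, and their reading is None.
At some moment in a run one of caddy may be knocked a few centimetres aside while the robot is not near it.
It also fails if it takes over 210 s, if anything falls off the work surface, if the arm or the gripper's body presses on something with over 40 N, if the wrist force passes 120 N, or if a joint passes its speed limit or range.

## Working session

There is one attempt and no reset: what is moved stays moved. The work goes in short steps, Python scripts to look and compute and a shell command to move; the robot and the scene stay as the last step left them, time stands still between calls to the robot, and variables do not carry over. Pictures are saved under pics/ and viewed, at most 14 in all, crops included, and the job is handed in when it is done.

```bash
ls; mkdir -p pics; python3 - <<'E'
from bench import sensors, eyes, env
import cv2
s=sensors.get_state();print({k:s[k] for k in('t','ee_pos','ee_rot','gripper_width','ft_force')})
for n in('scene','side','wrist'):
    g=eyes.grab_frame(n);cv2.imwrite(f'pics/{n}0.png',g['frame'][:,:,::-1]);print(n,{k:v for k,v in g.items() if k!='frame'})
E
```

```text
pics
{'t': 0.0, 'ee_pos': array([ 202.83670595, -510.93319782,  238.14497606]), 'ee_rot': array([-3.14016979e+00, -2.75838521e-04,  3.77815742e-01]), 'gripper_width': 88.37276135549472, 'ft_force': array([-0.24108017, -0.30549616, -0.44602858])}
scene {'fovy': 52.09114989639898, 'cx': 315.45158412055065, 'cy': 238.56600697757858, 'position': array([1038.70642527,  391.73397761,  874.75455024]), 'attitude': array([-2.44047779, -0.01598571,  2.13719659])}
side {'fovy': 45.51564934489471, 'cx': 317.5114854217008, 'cy': 250.6326329496131, 'position': array([-61.84763663, 887.97202377, 836.01781488]), 'attitude': array([-2.18972756, -0.01971652, -2.5802544 ])}
wrist {'fovy': 69.27283510630656, 'cx': 323.0970981177931, 'cy': 234.07557796540192, 'tool_from_camera': array([[ 2.01800732e-04, -9.56986778e-01, -2.90131463e-01,
         7.46415147e+01],
       [ 9.99999706e-01,  4.07741391e-04, -6.49369238e-04,
         5.10015151e-01],
       [ 7.39736381e-04, -2.90131247e-01,  9.56986579e-01,
        -1.44732499e+02],
       [ 0.00000000e+00,  0.00000000e+00,  0.00000000e+00,
         1.00000000e+00]])}
```

View pics/scene0.png

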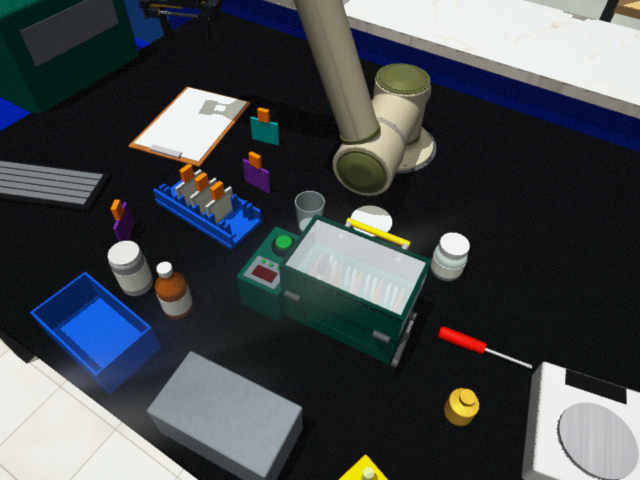

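View pics/side0.png

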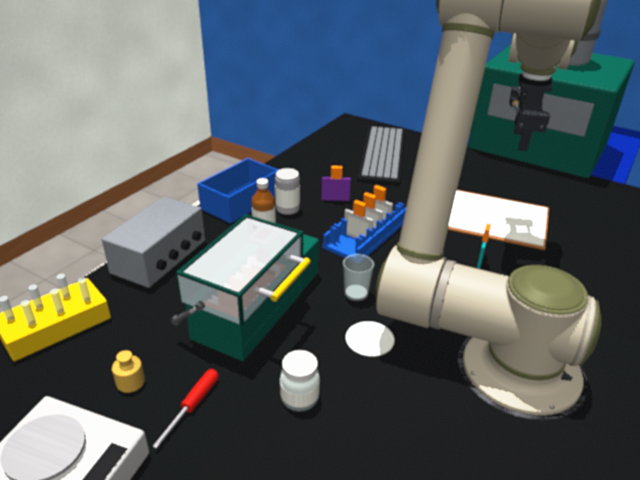

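```bash
cat > h.py <<'E'
import numpy as np, cv2
from scipy.spatial.transform import Rotation as Ro
from bench import sensors, eyes, env
def R(a): return Ro.from_euler('xyz',a).as_matrix()
class Cam:
    def __init__(s,n,save=None):
        st=sensors.get_state(); g=eyes.grab_frame(n); s.n=n; s.im=g['frame']; s.st=st
        s.f=240/np.tan(np.radians(g['fovy']/2)); s.c=np.array([g['cx'],g['cy']])
        if n=='wrist':
            T=np.array(g['tool_from_camera']);Rt=R(st['ee_rot'])
            s.Rc=Rt@T[:3,:3]; s.p=Rt@T[:3,3]+st['ee_pos']
        else: s.Rc=R(g['attitude']); s.p=np.array(g['position'])
        if save: cv2.imwrite('pics/'+save,s.im[:,:,::-1])
    def proj(s,P):
        q=(np.atleast_2d(P)-s.p)@s.Rc; return s.f*q[:,:2]/q[:,2:]+s.c
    def ray(s,uv): 
        return s.Rc@np.append((np.asarray(uv)-s.c)/s.f,1)
    def at(s,uv,z):
        d=s.ray(uv); return s.p+d*(z-s.p[2])/d[2]
    def blobs(s,hlo,hhi,smin=120,vmin=60,amin=25):
        h=cv2.cvtColor(s.im,cv2.COLOR_RGB2HSV)
        m=cv2.inRange(h,(hlo,smin,vmin),(hhi,255,255))
        n,l,st,ce=cv2.connectedComponentsWithStats(m)
        return [(ce[i],st[i],l==i) for i in range(1,n) if st[i][4]>=amin]
def tri(c1,u1,c2,u2):
    d1=c1.ray(u1);d2=c2.ray(u2);A=np.c_[d1,-d2];t=np.linalg.lstsq(A,c2.p-c1.p,rcond=None)[0]
    a=c1.p+t[0]*d1;b=c2.p+t[1]*d2;return (a+b)/2,np.linalg.norm(a-b)
def ends(m):
    y,x=np.nonzero(m);P=np.c_[x,y].astype(float);c=P.mean(0);v=np.linalg.svd(P-c,full_matrices=False)[2][0]
    t=(P-c)@v;return c,c+v*t.min(),c+v*t.max()
E
python3 - <<'E'
from h import *
a=Cam('scene');b=Cam('side')
np.set_printoptions(precision=1,suppress=True)
for c in(a,b):
    print(c.n,'orange');[print(x[0],x[1]) for x in c.blobs(8,18,180,140)]
    print('yellow');[print(x[1],*ends(x[2])) for x in c.blobs(24,34,150,100,100)]
    print('green');[print(x[0],x[1]) for x in c.blobs(50,75,180,90,60)]
    for n in('start','hood_bar','caddy','new1','done1','beaker','can','jar','reagent'):
        print(n,[(np.array(q['uv']),round(q['p'],2)) for q in eyes.recognise(n,c.n)][:6])
E
```

```text
scene orange
[262.5 114.5] [257 108  12  14 120]
[200.5 154.9] [179 121  56  61 232]
[139.6 147.4] [129 141  27  13  70]
[253.7 159.2] [249 151  12  18 115]
[199.3 180.1] [194 172  13  20  70]
[214.8 188.7] [210 181  13  19  76]
[114.9 208.6] [111 200   9  20  89]
[163.1 287.8] [157 282  13  13 117]
yellow
[346 218  65  28 382] [378.8 232.3] [346.  219.9] [409.6 243.9]
[461 390  14  14 119] [467.2 397.6] [461.5 392.6] [472.3 401.9]
[451 401  23  15 189] [461.8 408.9] [450.7 403.7] [472.5 414. ]
[338 455  50  25 552] [362.5 470.1] [386. 468.] [337.4 472.3]
green
[283.1 240.8] [276 235  16  13 158]
start [(array([282.4, 243.8]), 0.72)]
hood_bar [(array([355.8, 274.1]), 0.82)]
caddy [(array([214.2, 218.6]), 0.89)]
new1 [(array([256.4, 169.2]), 0.97), (array([202.1, 194.2]), 0.91), (array([185.7, 183.3]), 0.9), (array([120.8, 218.2]), 0.9), (array([216. , 198.2]), 0.86), (array([264.5, 129.3]), 0.73)]
done1 [(array([342. , 283.3]), 0.51)]
beaker [(array([307.4, 205.4]), 0.77), (array([186.2, 183.2]), 0.24)]
can [(array([130.9, 265.4]), 0.92)]
jar [(array([449.8, 254.7]), 0.86)]
reagent [
[... 161 characters left out ...]
.6] [483 229   6  13  47]
yellow
[271 257  40  44 412] [289.9 278.9] [308.9 257.9] [271.4 299.4]
[   0  278  110   83 4431] [ 52.  320.4] [105. 298.] [  1.5 341.7]
[113 360  26  15 130] [123.6 368.7] [138.6 366.6] [113.1 370.1]
green
start [(array([243.1, 267. ]), 0.64)]
hood_bar [(array([243. , 267.9]), 0.56), (array([373.2, 211.2]), 0.3)]
caddy [(array([366. , 235.8]), 0.63)]
new1 [(array([380.6, 204.7]), 0.9), (array([336.4, 185.2]), 0.71), (array([370.9, 211.2]), 0.67), (array([358.5, 221. ]), 0.64), (array([483.8, 242.6]), 0.49)]
done1 []
beaker [(array([357.5, 275.3]), 0.93)]
can [(array([288.7, 188.3]), 0.62)]
jar [(array([297.1, 383.8]), 0.71)]
reagent [(array([264.6, 202.3]), 0.92)]
```

```bash
python3 - <<'E'
from h import *
from scipy.optimize import least_squares
np.set_printoptions(precision=1,suppress=True)
a=Cam('scene');b=Cam('side')
print(tri(a,(346,219.9),b,(308.9,257.9)),tri(a,(409.6,243.9),b,(271.4,299.4)),tri(a,(378.8,232.3),b,(289.9,278.9)))
print('button z100-108',a.at((283.5,241),105))
L=np.array([[-245+0,-66,145],[-245,66,145],[-245,0,145]],float)
bt=np.array([15,-162,108.])
def W(q,P): c,s=np.cos(q[2]),np.sin(q[2]);return P@np.array([[c,s,0],[-s,c,0],[0,0,1]])+[q[0],q[1],0]
def res(q):
    # bar at x: hinge -? front faces -x; hinge at x=+70, bar = 70-175=-105
    P=L.copy();P[:,0]=-105
    return np.r_[(a.proj(W(q,P))-[[346,219.9],[409.6,243.9],[378.8,232.3]]).ravel(),(b.proj(W(q,P))-[[308.9,257.9],[271.4,299.4],[289.9,278.9]]).ravel()]
r=least_squares(res,[500,0,0]);print(r.x,r.fun)
print(a.proj(W(r.x,np.array([[0,-162,106.],[70,-115,100],[70,115,100],[-60,-115,100]]))))
# tabs
print('tab tops', [ (a.at(u,z)) for u,z in(((187,173),100),((201,180),100),((216,188),100))])
for u,v in (((186,173),(378,192)),((200.5,181),(369,200)),((216,189),(360,208))): print(tri(a,u,b,v))
for n,u,v in(('beaker',(307,205),(357.5,275)),('purp',(254,159),(0,0)),('can',(131,265),(288.7,188)),('reag',(174,295),(264,202)),('turq',(262.5,114.5),(485.6,235.6)),('purp2',(115,208.6),(336,171)),('jar',(450,255),(297,384))): print(n,tri(a,u,b,v), a.at(u,80))
for o in (a,b):
    m=eyes.cut_out('caddy',o.n); cv2.imwrite(f'pics/m_{o.n}.png',m[0]['mask'].astype(np.uint8)*255)
E
cd pics; python3 -c "
import cv2,numpy as np
a=cv2.imread('scene0.png')[100:300,80:460];a=cv2.resize(a,None,fx=2,fy=2,interpolation=2)
cv2.imwrite('z0.png',a)"
```

```text
(array([440.6,  97.2, 149.7]), np.float64(1.4451480858222203)) (array([429.6, 235.3, 147.3]), np.float64(9.181931705049266)) (array([435. , 169.9, 148.3]), np.float64(4.442258197394906))
button z100-108 [524.9   2.3 105. ]
[539.6 173.9   0.1] [ 1.5  1.6 -0.6  2.4 -1.2  1.3 -0.7  3.1  2.6 -1.7  1.9 -0.3]
[[280.1 251.2]
 [282.4 287.6]
 [394.6 340.1]
 [315.  241.8]]
tab tops [array([ 475.4, -303.9,  100. ]), array([ 475.6, -261.4,  100. ]), array([ 477.1, -216.1,  100. ])]
(array([ 481.7, -299.3,  105.1]), np.float64(3.105089962647848))
(array([ 483.3, -254.2,  103.4]), np.float64(5.003714873635218))
(array([ 483.9, -208.4,  102.8]), np.float64(5.646945335126473))
beaker (array([383.3, -28. ,  58.8]), np.float64(18.62304724051908)) [392.8 -26.5  80. ]
purp (array([888.3, 285.2, 655.1]), np.float64(103.29874704002422)) [ 333.1 -220.1   80. ]
can (array([ 722.7, -240.5,   67. ]), np.float64(0.4534398384325141)) [ 727.7 -230.6   80. ]
reag (array([ 726.4, -122.7,   72.2]), np.float64(16.582240019244956)) [ 734.2 -108.8   80. ]
turq (array([ 187.8, -298.5,   84.6]), np.float64(12.628733107958988)) [ 175.7 -310.5   80. ]
purp2 (array([ 643.3, -360.5,   92.4]), np.float64(4.399248176969162)) [ 635.6 -375.4   80. ]
jar (array([325.8, 301.6,  45.6]), np.float64(13.853966124472489)) [350.5 299.5  80. ]
```

View pics/z0.png

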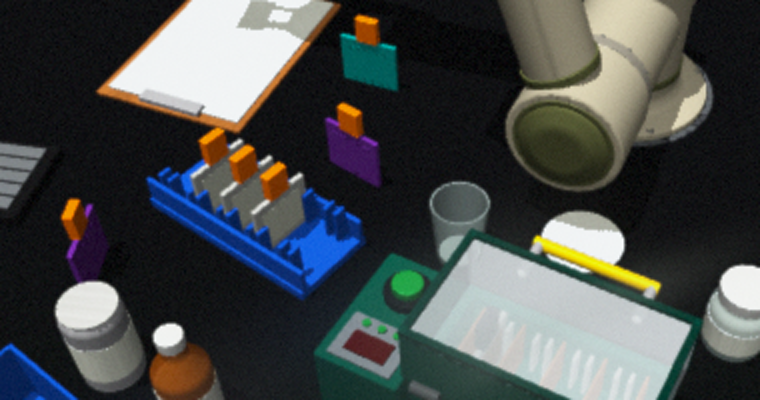

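```bash
cat > go.py <<'E'
import sys
from h import *
def go(x,y,z,yaw,s=None):
    s=s or sensors.get_state();p=s['ee_pos'];w=s['ee_rot'][2]
    d=(yaw-w+np.pi)%(2*np.pi)-np.pi
    t=R([np.pi,0,yaw]).T@(np.array([x,y,z])-p)
    print('at',np.round(p,1),np.round(w,3),'turn',round(-d,3),'then shift',np.round(t,1),'len',round(np.linalg.norm(t)))
if __name__=='__main__': go(*map(float,sys.argv[1:5]))
E
p='python3 -m pendant'
python3 -m pendant '[[[0,0,-10],-0.125],[[0,0,-10],-0.125],[[0,0,-10],-0.125],[[0,0,-10],-0.125],[[0,0,-10],-0.125]]' 1 20
python3 -m pendant '[[[0,0,-2],-0.125],[[0,0,-2],-0.125],[[0,0,-2],-0.125],[[0,0,-2],-0.125],[[0,0,-2],-0.125]]'
python3 -m pendant '[[[19,19.6,0],0],[[19,19.6,0],0],[[19,19.6,0],0],[[19,19.6,0],0],[[19,19.6,0],0]]'
python3 -m pendant '[[[19,19.6,0],0],[[19,19.6,0],0],[[19,19.6,0],0],[[19,19.6,0],0],[[19,19.6,0],0]]'
python3 -m pendant '[[[19,19.6,0],0],[[19,19.6,0],0],[[19,19.6,0],0],[[19,19.6,0],0],[[19,19.6,0],0]]'
python3 -m pendant '[[[0,0,0],0],[[0,0,0],0],[[0,0,0],0],[[0,0,0],0],[[0,0,0],0]]'
python3 go.py 480 -210 300 1.65
python3 - <<'E'
from h import *
np.set_printoptions(precision=1,suppress=True)
c=Cam('wrist','w1.png'); [print(x[0],x[1],c.at(x[0],105)) for x in c.blobs(8,18,180,140)]
E
```

```text
t: 1.77
ee_pos: [202.9, -511.1, 289.2]
ee_rot: [-3.142, -0.0, 1.009]
ft_force: [0.6, 0.5, 0.5]
gripper_width: 88.5
grasp_force: 0.0
t: 2.18
ee_pos: [202.9, -511.2, 298.9]
ee_rot: [3.142, 0.0, 1.634]
ft_force: [-0.4, -0.2, 0.2]
gripper_width: 87.8
grasp_force: 0.0
t: 2.6
ee_pos: [296.0, -409.7, 298.8]
ee_rot: [3.142, 0.0, 1.628]
ft_force: [0.2, -0.1, 0.5]
gripper_width: 88.0
grasp_force: 0.0
t: 3.02
ee_pos: [388.5, -309.2, 298.8]
ee_rot: [3.141, 0.0, 1.628]
ft_force: [-0.3, -0.0, 0.6]
gripper_width: 87.8
grasp_force: 0.0
t: 3.43
ee_pos: [480.9, -208.8, 298.8]
ee_rot: [3.142, 0.0, 1.628]
ft_force: [0.4, -0.9, -0.2]
gripper_width: 87.9
grasp_force: 0.0
t: 3.85
ee_pos: [479.6, -210.7, 298.8]
ee_rot: [-3.142, 0.0, 1.626]
ft_force: [0.5, 0.5, 0.5]
gripper_width: 88.0
grasp_force: 0.0
at [ 479.6 -210.7  298.8] 1.626 turn -0.024 then shift [ 0.7  0.4 -1.2] len 1
[569.6 133.5] [ 545  105   57   60 2008] [ 706.  -127.6  105. ]
[193.3 192.3] [181 179  23  35 527] [ 351.3 -203.   105. ]
[328.4 198. ] [315 193  29  11 198] [ 484.2 -201.3  105. ]
[323.1 242.4] [309 237  28  12 253] [ 481.6 -247.7  105. ]
[ 58.3 265.4] [ 34 250  41  36 698] [ 206.3 -288.3  105. ]
[317.3 284.2] [304 277  27  15 326] [ 478.  -294.8  105. ]
```

View pics/w1.png

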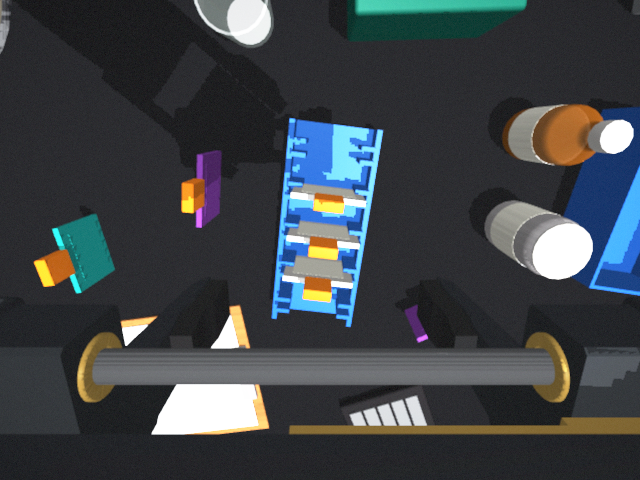

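```bash
python3 -m pendant '[[[26.6,-0.9,0],-0.024],[[26.6,-0.9,0],0],[[26.6,-0.9,0],0],[[26.6,-0.9,0],0],[[26.6,-0.9,0],0]]' 0.6 20 | tail -0
python3 -m pendant '[[[26.6,-0.9,0],0],[[26.6,-0.9,0],0],[[26.6,-0.9,0],0],[[26.6,-0.9,0],0],[[26.6,-0.9,0],0]]' | tail -0
python3 -m pendant '[[[26.6,-0.9,0],0],[[26.6,-0.9,0],0],[[26.6,-0.9,0],0],[[26.6,-0.9,0],0],[[26.6,-0.9,0],0]]' | tail -0
python3 -m pendant '[[[0,0,0],0],[[0,0,0],0],[[0,0,0],0],[[0,0,0],0],[[0,0,0],0]]'
python3 - <<'E'
from h import *
np.set_printoptions(precision=2,suppress=True)
c=Cam('wrist','w2.png')
for x in c.blobs(24,34,150,100,100):
    e=ends(x[2]);print(x[1],e,[c.at(u,145) for u in e])
for x in c.blobs(50,75,180,90,60): print('green',x[0],x[1],c.at(x[0],106))
E
```

```text
t: 5.57
ee_pos: [435.3, 185.8, 298.8]
ee_rot: [3.142, 0.0, 1.65]
ft_force: [-0.7, -0.3, 0.3]
gripper_width: 52.6
grasp_force: 0.0
[ 313  164   16  144 2080] (array([320.67, 234.77]), array([320.09, 163.96]), array([321.27, 307.04])) [array([434.27, 169.11, 145.  ]), array([428.92, 231.52, 145.  ]), array([440.45,  96.91, 145.  ])]Exception ignored on flushing sys.stdout:
BrokenPipeError: [Errno 32] Broken pipe
Exception ignored on flushing sys.stdout:
BrokenPipeError: [Errno 32] Broken pipe
Exception ignored on flushing sys.stdout:
BrokenPipeError: [Errno 32] Broken pipe
```

View pics/w2.png

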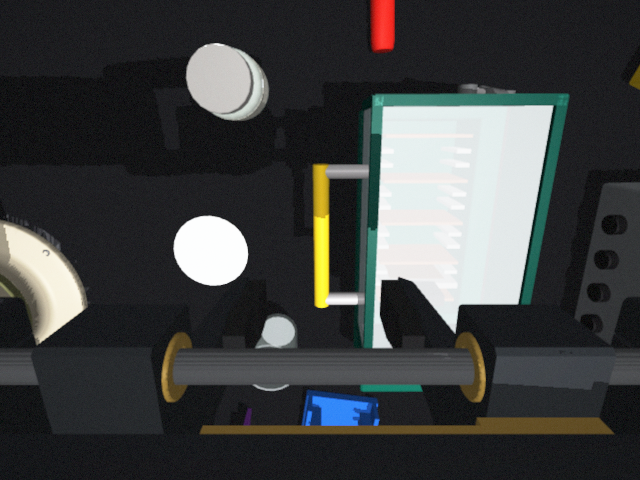

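```bash
python3 -m pendant '[[[-4.3,-0.5,20],0],[[-4.3,-0.5,20],0],[[-4.3,-0.5,20],0],[[-4.3,-0.5,20],0],[[-4.3,-0.5,20],0]]' 0.32 30 >/dev/null
python3 -m pendant '[[[0,0,14.5],-0.006],[[0,0,14.5],0],[[0,0,14.5],0],[[0,0,14.5],0],[[0,0,14.8],0]]'
python3 -m pendant '[[[0,0,0],0],[[0,0,0],0],[[0,0,0],0],[[0,0,0],0],[[0,0,0],0]]' 0 30
python3 go.py 434.7 164.2 126 1.656
python3 - <<'E'
import numpy as np
t=np.linspace(0,1.56,31);x=-175*np.cos(t)+45*np.sin(t);z=175*np.sin(t)+45*np.cos(t)
for a,b in zip(np.diff(x),np.diff(z)): print([0,round(a,1),round(-b,1)],end=' ')
E
```

```text
t: 6.45
ee_pos: [434.5, 164.6, 125.4]
ee_rot: [3.141, 0.0, 1.657]
ft_force: [-0.0, -1.0, 0.3]
gripper_width: 28.3
grasp_force: 0.0
t: 6.87
ee_pos: [435.1, 164.9, 126.5]
ee_rot: [3.139, 0.0, 1.658]
ft_force: [4.8, -2.0, -4.1]
gripper_width: 12.6
grasp_force: 30.1
at [435.1 164.9 126.5] 1.658 turn 0.002 then shift [-0.7 -0.4  0.5] len 1
[0, np.float64(2.6), np.float64(-9.0)] [0, np.float64(3.0), np.float64(-8.9)] [0, np.float64(3.5), np.float64(-8.7)] [0, np.float64(3.9), np.float64(-8.5)] [0, np.float64(4.4), np.float64(-8.3)] [0, np.float64(4.8), np.float64(-8.1)] [0, np.float64(5.2), np.float64(-7.8)] [0, np.float64(5.6), np.float64(-7.5)] [0, np.float64(6.0), np.float64(-7.2)] [0, np.float64(6.4), np.float64(-6.9)] [0, np.float64(6.7), np.float64(-6.6)] [0, np.float64(7.1), np.float64(-6.2)] [0, np.float64(7.4), np.float64(-5.8)] [0, np.float64(7.7), np.float64(-5.4)] [0, np.float64(7.9), np.float64(-5.0)] [0, np.float64(8.2), np.float64(-4.6)] [0, np.float64(8.4), np.float64(-4.2)] [0, np.float64(8.6), np.float64(-3.7)] [0, np.float64(8.8), np.float64(-3.3)] [0, np.float64(9.0), np.float64(-2.8)] [0, np.float64(9.1), np.float64(-2.4)] [0, np.float64(9.2), np.float64(-1.9)] [0, np.float64(9.3), np.float64(-1.4)] [0, np.float64(9.4), np.float64(-0.9)] [0, np.float64(9.4), np.float64(-0.4)] [0, np.float64(9.4), np.float64(0.1)] [0, np.float64(9.4), np.float64(0.6)] [0, np.float64(9.3), np.float64(1.0)] [0, np.float64(9.3), np.float64(1.5)] [0, np.float64(9.2), np.float64(2.0)]
```

```bash
python3 -m pendant '[[[0,2.6,-9],0],[[0,3,-8.9],0],[[0,3.5,-8.7],0],[[0,3.9,-8.5],0],[[0,4.4,-8.3],0]]'
python3 -m pendant '[[[0,4.8,-8.1],0],[[0,5.2,-7.8],0],[[0,5.6,-7.5],0],[[0,6,-7.2],0],[[0,6.4,-6.9],0]]'
```

```text
t: 7.28
ee_pos: [453.1, 166.4, 169.8]
ee_rot: [3.138, 0.001, 1.657]
ft_force: [13.7, -1.2, -13.9]
gripper_width: 12.5
grasp_force: 30.9
t: 7.7
ee_pos: [481.8, 168.8, 205.9]
ee_rot: [3.138, 0.0, 1.657]
ft_force: [21.4, 0.4, -28.1]
gripper_width: 11.7
grasp_force: 31.9
```

```bash
python3 -m pendant '[[[0,7.7,-5.6],0],[[0,8.1,-5.2],0],[[0,8,-5.2],0],[[0,8.1,-5],0],[[0,8.1,-4.8],0]]'
python3 -m pendant '[[[0,8.2,-4.6],0],[[0,8.4,-4.2],0],[[0,8.6,-3.7],0],[[0,8.8,-3],0],[[0,9,-2.5],0]]'
```

```text
t: 8.12
ee_pos: [518.9, 171.9, 232.6]
ee_rot: [-3.139, 0.001, 1.657]
ft_force: [1.1, -3.6, -7.7]
gripper_width: 11.5
grasp_force: 30.2
t: 8.53
ee_pos: [561.7, 175.4, 249.1]
ee_rot: [-3.137, 0.002, 1.657]
ft_force: [3.4, -4.6, -15.1]
gripper_width: 10.7
grasp_force: 30.8
```

```bash
python3 - <<'E'
from h import *
np.set_printoptions(precision=1,suppress=True)
print(sensors.get_state()['ft_force'])
a=Cam('scene','s3.png');b=Cam('side','d3.png')
for c in(a,b):
    for x in c.blobs(24,34,150,100,60): print(c.n,x[1],*ends(x[2]))
P=np.array([[561.7,175.4,268.1]]);print(a.proj(P),b.proj(P))
E
python3 -c "
import cv2,numpy as np
a=cv2.imread('pics/s3.png')[110:360,220:500];b=cv2.imread('pics/d3.png')[110:360,150:430]
cv2.imwrite('pics/z3.png',cv2.resize(np.hstack([a,b]),(800,357)))"
```

```text
[  3.4  -4.6 -15.1]
scene [362 235  34  16 213] [380.2 241.9] [362. 236.] [394.2 246.5]
scene [461 390  14  14 132] [467.3 397.2] [461.4 391.7] [472.8 402.3]
scene [451 402  23  14 187] [461.7 409. ] [451.1 403.9] [472.5 414.1]
scene [338 455  50  25 551] [362.5 470.2] [386.  468.1] [337.4 472.4]
side [210 201  22  22 159] [221.5 211.4] [231.8 202.9] [209.5 221.4]
side [   0  277  110   84 4433] [ 52.1 320.4] [105.5 297.8] [  1.6 341.8]
side [113 358  26  17 136] [125.  367.3] [138.7 364.5] [113.  369.8]
[[354.6 236. ]] [[233.6 207.3]]
```

View pics/z3.png

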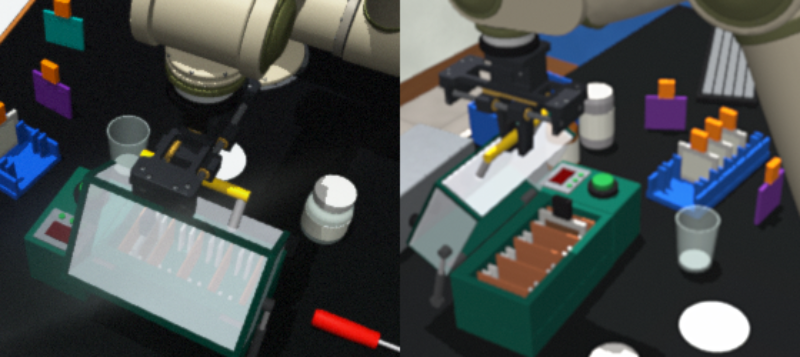

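```bash
python3 -m pendant '[[[0,9.1,-2.4],0],[[0,9.2,-2],0],[[0,9.3,-1.8],0],[[0,9.4,-1.5],0],[[0,9.4,-1],0]]'
python3 -m pendant '[[[0,9.4,0.1],0],[[0,9.4,0.4],0],[[0,9.3,1],0],[[0,9.3,1.2],0],[[0,8,1.5],0]]'
python3 -m pendant '[[[0,0,0],0],[[0,0,0],0],[[0,0,0],0],[[0,0,0],0],[[0,0,0],0]]'
```

```text
t: 9.05
ee_pos: [607.4, 179.3, 256.2]
ee_rot: [-3.133, 0.002, 1.657]
ft_force: [-0.3, -4.9, -16.9]
gripper_width: 10.8
grasp_force: 31.0
t: 9.47
ee_pos: [652.6, 183.2, 252.0]
ee_rot: [-3.133, 0.002, 1.657]
ft_force: [-0.8, -6.2, -14.6]
gripper_width: 11.5
grasp_force: 30.7
t: 9.88
ee_pos: [652.1, 183.1, 252.0]
ee_rot: [-3.133, 0.002, 1.657]
ft_force: [-0.6, -6.8, -19.3]
gripper_width: 11.0
grasp_force: 31.1
```

```bash
python3 -m pendant '[[[0,0,0],0],[[0,0,0],0],[[0,0,0],0],[[0,0,-4],0],[[0,0,-8],0]]' 0.4 20
python3 -m pendant '[[[0,0,-16],0],[[0,0,-16],0],[[0,0,-16],0],[[0,-10,-16],0],[[0,-20,-10],0]]' 
python3 -m pendant '[[[0,-35,0],0],[[0,-35,0],0],[[0,-35,0],-0.125],[[0,0,0],-0.125],[[0,0,0],-0.125]]' 
python3 -m pendant '[[[0,0,0],-0.125],[[0,0,0],-0.125],[[0,0,0],-0.125],[[0,0,0],-0.125],[[0,0,0],-0.125]]' 
python3 -m pendant '[[[0,0,0],-0.125],[[0,0,0],-0.125],[[0,0,0],-0.125],[[0,0,0],-0.1],[[0,0,0],0]]' 
python3 go.py 495 175 330 3.227
```

```text
t: 10.3
ee_pos: [653.3, 184.5, 268.1]
ee_rot: [3.141, -0.0, 1.658]
ft_force: [-0.4, 0.5, 0.7]
gripper_width: 35.4
grasp_force: 0.0
t: 10.72
ee_pos: [624.5, 181.6, 343.3]
ee_rot: [3.138, -0.0, 1.658]
ft_force: [-0.0, -0.5, 0.5]
gripper_width: 35.1
grasp_force: 0.0
t: 11.13
ee_pos: [517.2, 172.8, 343.7]
ee_rot: [3.139, 0.001, 2.04]
ft_force: [-0.6, 1.8, 0.5]
gripper_width: 35.1
grasp_force: 0.0
t: 11.55
ee_pos: [519.0, 172.7, 342.8]
ee_rot: [3.14, 0.002, 2.664]
ft_force: [-0.0, -0.0, 0.2]
gripper_width: 35.1
grasp_force: 0.0
t: 11.97
ee_pos: [519.1, 172.7, 342.6]
ee_rot: [3.141, 0.002, 3.137]
ft_force: [0.3, -0.1, -0.3]
gripper_width: 35.1
grasp_force: 0.0
at [519.1 172.7 342.6] 3.137 turn -0.09 then shift [23.8  4.4 12.6] len 27
```

```bash
python3 - <<'E'
from h import *
np.set_printoptions(precision=1,suppress=True)
c=Cam('wrist','w4.png')
for n in('done1','start','trough','new1'):
    print(n,[(np.array(q['uv']),round(q['p'],2)) for q in eyes.recognise(n,'wrist')][:4])
for x in c.blobs(50,75,180,90,60): print('green',x[0],x[1],c.at(x[0],106))
for x in c.blobs(24,34,150,100,60):
    e=ends(x[2]);print(x[1],e[0],[c.at(u,274) for u in e])
psi=.0855;X=np.array([np.cos(psi),np.sin(psi),0]);Y=np.array([-np.sin(psi),np.cos(psi),0]);o=np.array([539.3,173.2,0])
for y in(-66,-22,22,66): print(y,c.proj([o+Y*y+[0,0,140],o+Y*y+[0,0,105]]))
print(c.proj([o+a*X+b*Y+[0,0,100] for a,b in((-60,-115),(-60,115),(70,-115),(70,115))]))
E
```

```text
done1 [(array([265.8, 218.9]), 0.84), (array([177.3, 215.7]), 0.71)]
start [(array([177.9, 219.2]), 0.95)]
trough [(array([310.6, 244.9]), 0.97), (array([ 12.9, 168.2]), 0.42)]
new1 [(array([20.7, 44.5]), 0.63), (array([ 13.4, 168. ]), 0.57)]
[ 254  406  152   20 2205] [337.4 417.9] [array([656.1, 182.6, 274. ]), array([654.3, 234.1, 274. ]), array([658.4, 118.4, 274. ])]
-66 [[260.8 229.9]
 [266.  221.2]]
-22 [[302.8 226.2]
 [304.5 217.8]]
22 [[345.1 222.5]
 [343.2 214.4]]
66 [[387.6 218.8]
 [382.1 211. ]]
[[215.2 171.6]
 [424.1 152.3]
 [234.6 279.2]
 [424.7 263.2]]
```

View pics/w4.png

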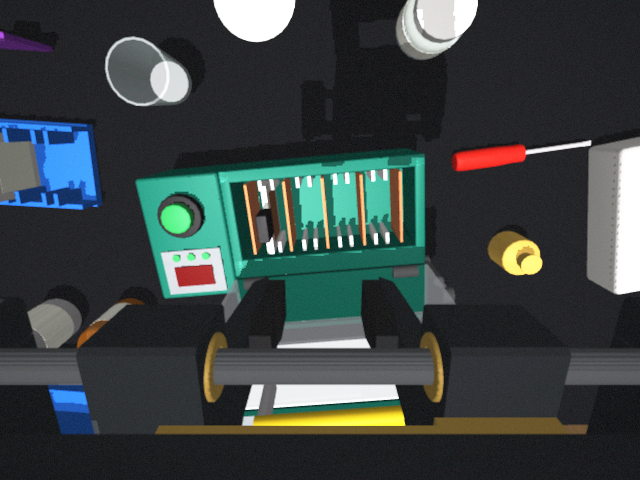

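```bash
python3 -m pendant '[[[0,0,0],-0.09],[[-5,-17,20],0],[[-5,-17,20],0],[[-5,-17,30],0],[[-5,-16.3,30],0]]' 0.34 20 >/dev/null
python3 -m pendant '[[[0,0,30],0],[[0,0,20],0],[[0,0,12],0],[[0,0,0],0],[[0,0,0],0]]'
python3 go.py 544.9 107.4 107 3.227
python3 - <<'E'
from h import *
np.set_printoptions(precision=1,suppress=True)
c=Cam('wrist','w5.png')
print(c.proj([[544.9,107.4,140],[544.9,107.4,105]]))
for q in eyes.cut_out('done1','wrist')[:2]: print(q['p'],q['uv'],c.at(q['uv'],122))
c=Cam('scene')
print('scene',c.proj([[544.9,107.4,140],[544.9,107.4,105]]),[(q['uv'],q['p']) for q in eyes.recognise('done1','scene')][:2])
E
```

```text
t: 13.05
ee_pos: [544.7, 107.1, 179.3]
ee_rot: [3.141, -0.0, -3.061]
ft_force: [0.3, 0.9, 0.4]
gripper_width: 29.9
grasp_force: 0.0
at [544.7 107.1 179.3] -3.061 turn -0.005 then shift [-0.3  0.3 72.3] len 72
[[324.4 267.2]
 [324.2 247.1]]
0.9 [325.4, 247.9] [539.5 107.7 122. ]
scene [[322.5 259.3]
 [322.  270.3]] [([330.1, 259.7], 0.47), ([462.2, 342.5], 0.45)]
```

View pics/w5.png

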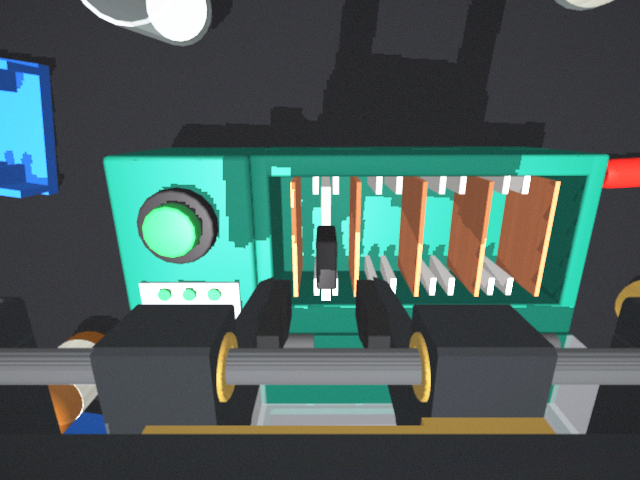

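```bash
python3 -m pendant '[[[0,0,15],-0.005],[[0,0,15],0],[[0,0,15],0],[[0,0,15],0],[[0,0,12.3],0]]' >/dev/null
python3 -m pendant '[[[0,0,0],0],[[0,0,0],0],[[0,0,0],0],[[0,0,0],0],[[0,0,0],0]]' 0 25
python3 -m pendant '[[[0,0,-5],0],[[0,0,-10],0],[[0,0,-20],0],[[0,0,-20],0],[[0,0,-20],0]]'
python3 -m pendant '[[[0,0,-20],0],[[0,0,-10],0],[[0,0,0],0],[[0,0,0],0],[[0,0,0],0]]'
cat > caddy.py <<'E'
from h import *
from scipy.optimize import minimize
def W(q,P):
    c,s=np.cos(q[2]),np.sin(q[2]);return np.asarray(P,float)@np.array([[c,s,0],[-s,c,0],[0,0,1]])+[q[0],q[1],0]
B=[[x,y,z] for x in(-55,55) for y in(-125,125) for z in(0,12)]+[[x,y,57] for x in(-46,46) for y in(-102,102)]
def mask(c,q0):
    h=cv2.cvtColor(c.im,cv2.COLOR_RGB2HSV);m=cv2.inRange(h,(100,120,50),(122,255,255))
    m=cv2.morphologyEx(m,cv2.MORPH_OPEN,np.ones((3,3)));m[420:]=0 if c.n=='wrist' else m[420:]
    roi=np.zeros_like(m);g=cv2.convexHull(c.proj(W(q0,B)).astype(np.float32)).astype(int);cv2.fillPoly(roi,[g],255)
    roi=cv2.dilate(roi,np.ones((41,41)));m&=roi
    n,l,st,_=cv2.connectedComponentsWithStats(m)
    k=np.isin(l,[i for i in range(1,n) if st[i][4]>40]);y,x=np.nonzero(k)
    o=np.zeros_like(m);cv2.fillPoly(o,[cv2.convexHull(np.c_[x,y].astype(np.int32))],1);return o
def fit(cams,q0):
    ms=[mask(c,q0) for c in cams]
    def iou(q,c,m):
        o=np.zeros(m.shape,np.uint8);P=cv2.convexHull((c.proj(W(q,B))*16).astype(np.float32)).astype(np.int32)
        cv2.fillPoly(o,[P],1,shift=4);return (o&m).sum()/(o|m).sum()
    f=lambda q:-sum(iou([q[0],q[1],q[2]/100],c,m) for c,m in zip(cams,ms))
    s=np.array([q0[0],q0[1],q0[2]*100])
    r=minimize(f,s,method='Nelder-Mead',options=dict(initial_simplex=[s,s+[8,0,0],s+[0,8,0],s+[0,0,5]],xatol=.05,fatol=1e-5))
    q=r.x*[1,1,.01];return q,[round(float(iou(q,c,m)),3) for c,m in zip(cams,ms)]
def tabs(c,q,z=99.5):
    "orange/any tab mid centroid vs model, in caddy frame"
    out=[]
    for x in c.blobs(8,18,180,120,60):
        p=c.at(x[0],z)-[q[0],q[1],0];co,s=np.cos(q[2]),np.sin(q[2]);out.append([co*p[0]+s*p[1],-s*p[0]+co*p[1],x[1][4]])
    return [np.round(o,1) for o in out if abs(o[0])<40 and abs(o[1])<130]
E
python3 - <<'E'
from caddy import *
np.set_printoptions(precision=3,suppress=True)
a=Cam('scene');b=Cam('side')
for cs in([a],[b],[a,b]):
    q,i=fit(cs,[481,-200,-.066]);print(q,i,tabs(a,q),tabs(b,q))
E
python3 go.py 490 -105 210 3.075
```

```text
t: 14.08
ee_pos: [545.2, 107.1, 108.0]
ee_rot: [-3.141, 0.002, -3.055]
ft_force: [0.8, 0.1, 3.5]
gripper_width: 11.8
grasp_force: 24.9
t: 14.5
ee_pos: [544.4, 107.1, 183.5]
ee_rot: [-3.142, -0.0, -3.055]
ft_force: [0.9, 0.2, -1.4]
gripper_width: 12.1
grasp_force: 24.9
t: 14.92
ee_pos: [544.1, 107.1, 211.2]
ee_rot: [3.141, -0.001, -3.055]
ft_force: [0.0, 0.7, -1.5]
gripper_width: 11.7
grasp_force: 24.9
[ 482.236 -266.616   -0.046] [0.885] [array([-1.1, -6. , 81. ]), array([ 0.1, 42.5, 86. ])] [array([  6.9,   1.9, 418. ])]
[ 483.834 -256.266   -0.138] [0.849] [array([ -0.7, -16.6,  81. ]), array([-4. , 31.8, 86. ])] [array([  6.5,  -7.9, 418. ])]
[ 483.187 -259.552   -0.058] [0.868, 0.832] [array([ -1.5, -13.2,  81. ]), array([-0.9, 35.4, 86. ])] [array([  6.3,  -5.1, 418. ])]
at [544.2 107.  211. ] -3.055 turn 0.153 then shift [  39.9 -215.2    1. ] len 219
```

```bash
python3 -m pendant '[[[0,0,-10],0.076],[[0,0,-15],0.076],[[5.6,-20,-15],0],[[5.6,-24,-15],0],[[5.6,-26,-10],0]]' >/dev/null
python3 -m pendant '[[[5.6,-26,-5],0],[[5.6,-26,-5],0],[[5.6,-26,-5],0],[[5.6,-26,-5],0],[[5.6,-26,-5],0]]' >/dev/null
python3 -m pendant '[[[8,-26,0],0],[[8,-26,0],0],[[8,-26,0],0],[[8,-26,0],0],[[8,-24,0],0]]' >/dev/null
python3 -m pendant '[[[0,-20,0],0],[[0,-10,0],0],[[0,-5,0],0],[[0,0,0],0],[[0,0,0],0]]'
python3 - <<'E'
from caddy import *
np.set_printoptions(precision=3,suppress=True)
a=Cam('wrist','w6.png')
q,i=fit([a],[481,-235,-.066]);print(q,i,tabs(a,q))
o=a.im.copy();cv2.polylines(o,[cv2.convexHull(a.proj(W(q,B)).astype(np.float32)).astype(int)],1,(255,0,0));cv2.imwrite('pics/w6o.png',o[:,:,::-1])
E
```

```text
t: 16.68
ee_pos: [436.3, -248.8, 301.6]
ee_rot: [3.141, -0.0, 3.076]
ft_force: [0.5, 0.3, -1.4]
gripper_width: 11.8
grasp_force: 24.9
[ 484.055 -261.242   -0.073] [0.967] [array([ -0.9, -52. ,  62. ]), array([ 0.4, 44.2, 71. ])]
```

View pics/w6o.png

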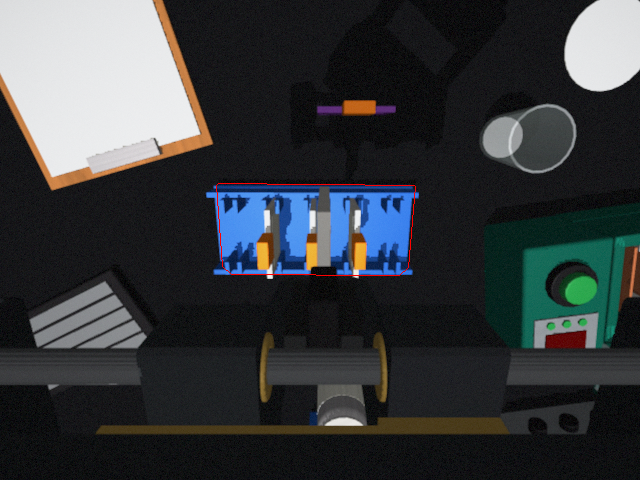

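```bash
python3 - <<'E'
import re
s=open('caddy.py').read()
s=s.replace("for z in(0,12)]","for z in(0,ZW)]").replace("B=[","ZW=30\ndef mk(ZW): return [",1).replace("def mask","B=mk(30)\ndef mask")
open('caddy.py','w').write(s)
E
python3 - <<'E'
import caddy;from caddy import *
np.set_printoptions(precision=3,suppress=True)
a=Cam('wrist')
for z in(12,18,24,30,36,42):
    caddy.B=mk(z);q,i=fit([a],[481,-255,-.066]);print(z,q,i,tabs(a,q))
E
```

```text
12 [ 483.795 -261.03    -0.069] [0.929] [array([  1.7, -51.1,  60. ]), array([ 1.2, 43.1, 69. ])]
18 [ 484.286 -263.561   -0.073] [0.941] [array([  1.2, -48.6,  60. ]), array([ 0.4, 45.6, 69. ])]
24 [ 484.187 -261.123   -0.075] [0.955] [array([  1.5, -51. ,  60. ]), array([ 0.6, 43.1, 69. ])]
30 [ 484.318 -263.351   -0.073] [0.969] [array([  1.2, -48.8,  60. ]), array([ 0.3, 45.4, 69. ])]
36 [ 484.31 -264.36   -0.07] [0.982] [array([  1. , -47.8,  60. ]), array([ 0.4, 46.4, 69. ])]
42 [ 482.994 -264.521   -0.058] [0.979] [array([  1.7, -47.6,  60. ]), array([ 2.3, 46.6, 69. ])]
```

```bash
sed -i 's/^B=mk(30)/B=mk(38)/' caddy.py
cat > held.py <<'E'
from h import *
def held(c,zb=73):
    t=lambda P:c.st['ee_pos']+R(c.st['ee_rot'])@np.array(P,float)
    for nm,P in(('bot+40',(40,0,zb)),('bot-40',(-40,0,zb)),('top+40',(40,0,zb-70)),('tabtop+15',(15,0,zb-105)),('tabtop-15',(-15,0,zb-105)),('tabbot+15',(15,0,zb-70))): print(nm,np.round(c.proj(t(P))[0],1),end=' ')
    print()
E
python3 - <<'E'
from held import *
c=Cam('wrist');held(c)
cr=c.im[150:310,240:400];cv2.imwrite('pics/z7.png',cv2.resize(cr,(640,640),interpolation=2)[:,:,::-1])
E
python3 go.py 490.7 -169 200 3.0736
```

```text
bot+40 [323.8 187.2] bot-40 [323.7 301.6] top+40 [324.3 213.3] tabtop+15 [324.7 303.4] tabtop-15 [324.6 373.1] tabbot+15 [324.3 266.5] 
at [ 436.3 -248.6  301.9] 3.077 turn 0.004 then shift [-48.8  83.1 101.9] len 140
```

View pics/z7.png

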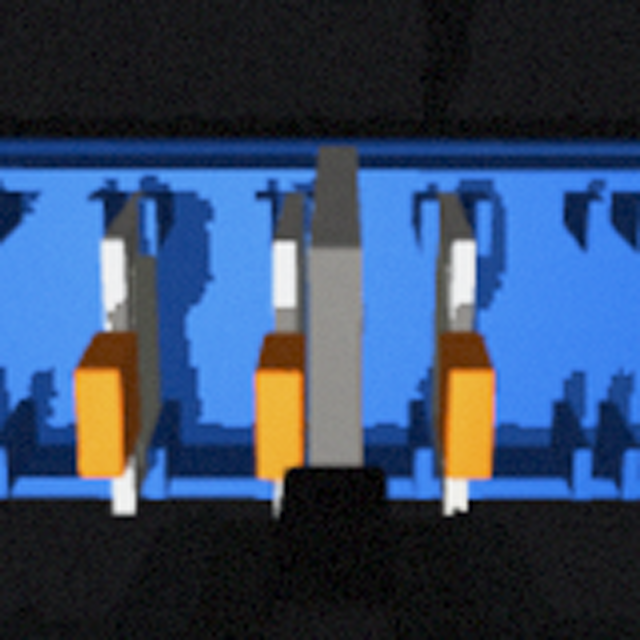

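```bash
python3 - <<'E'
from caddy import *
np.set_printoptions(precision=3,suppress=True)
a=Cam('wrist')
for z in(99.5,117):
    for u in((264.8,256.2),(309.8,256.2),(357,256.2)): print(z,a.at(u,z))
q=[484.2,-264.6,-.068]
for y in(-48,0,48,96): print(a.proj(W(q,[[-15,y,117],[15,y,117],[-40,y,82],[40,y,82]])).round(1).tolist())
for x in a.blobs(5,25,150,120,60): print(x[0],x[1])
E
```

```text
99.5 [ 487.114 -314.389   99.5  ]
99.5 [ 490.213 -266.565   99.5  ]
99.5 [ 493.465 -216.386   99.5  ]
117 [ 480.752 -310.865  117.   ]
117 [ 483.694 -265.452  117.   ]
117 [ 486.781 -217.802  117.   ]
[[262.5, 242.4], [263.9, 270.2], [266.8, 210.0], [269.9, 278.5]]
[[310.6, 242.5], [310.8, 270.3], [311.5, 210.2], [311.9, 278.6]]
[[358.6, 242.7], [357.6, 270.5], [356.2, 210.4], [354.0, 278.7]]
[[406.6, 242.8], [404.4, 270.6], [400.8, 210.5], [396.0, 278.9]]
[128.688 120.298] [   0    0  213  190 3203]
[359.26  106.559] [343 100  33  14 435]
[265.269 254.838] [260 241  12  28 320]
[310.528 254.361] [305 242  12  27 305]
[355.695 255.298] [350 242  13  27 315]
[632.605 271.503] [629 248   8  49 167]
[384.213 381.348] [383 360   4  40  89]
```

```bash
python3 -m pendant '[[[-9.7,16.6,0],0.004],[[-9.7,16.6,5],0],[[-9.7,16.6,10],0],[[-9.6,16.6,15],0],[[-9.6,16.8,20],0]]' >/dev/null
python3 -m pendant '[[[0,0,25],0],[[0,0,25],0],[[0,0,20],0],[[0,0,15],0],[[0,0,7],0]]' >/dev/null
python3 -m pendant '[[[0,0,0],0],[[0,0,0],0],[[0,0,0],0],[[0,0,0],0],[[0,0,0],0]]'
python3 go.py 490.1 -168.9 160 3.0736
python3 - <<'E'
from caddy import *;from held import held
c=Cam('wrist');held(c)
q=[483.8,-264.7,-.068]
print(c.proj(W(q,[[s*x,96+d,57] for s in(-1,1) for x in(30,46) for d in(-5,5)])).round(1).tolist())
im=c.im[0:480,160:480];cv2.imwrite('pics/z8.png',cv2.resize(im,None,fx=1.25,fy=1.25)[:,:,::-1][:,:])
E
```

```text
t: 18.13
ee_pos: [490.3, -170.0, 160.6]
ee_rot: [-3.141, 0.001, 3.072]
ft_force: [0.7, 0.3, -2.1]
gripper_width: 11.6
grasp_force: 24.9
at [ 490.3 -170.   160.6] 3.072 turn -0.002 then shift [0.3 1.1 0.6] len 1
bot+40 [323.8 187.2] bot-40 [323.7 301.6] top+40 [324.3 213.3] tabtop+15 [324.7 303.4] tabtop-15 [324.6 373.1] tabbot+15 [324.3 266.5] 
[[318.4, 193.9], [332.2, 193.9], [318.2, 171.5], [332.3, 171.5], [318.8, 270.8], [331.7, 270.8], [318.9, 289.6], [331.6, 289.6]]
```

View pics/z8.png

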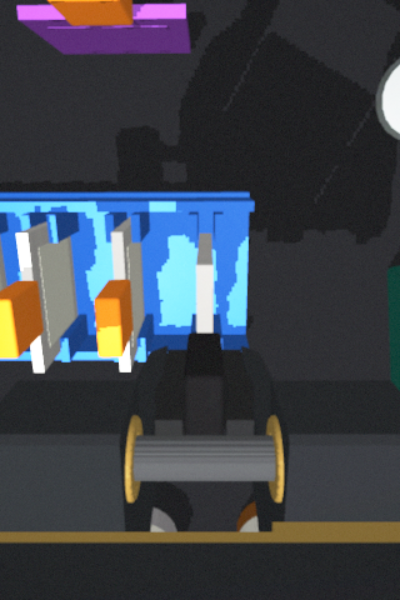

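```bash
python3 -m pendant '[[[0.3,1.1,5],0],[[0,0,10],0],[[0,0,10],0],[[0,0,8],0],[[0,0,6],0]]'
python3 -m pendant '[[[0,0,5],0],[[0,0,5],0],[[0,0,5],0],[[0,0,5],0],[[0,0,5],0]]'
```

```text
t: 18.6
ee_pos: [489.6, -168.6, 120.0]
ee_rot: [3.141, -0.001, 3.072]
ft_force: [-0.3, -0.2, -1.9]
gripper_width: 12.0
grasp_force: 24.9
t: 19.02
ee_pos: [489.9, -168.8, 95.5]
ee_rot: [-3.141, 0.0, 3.072]
ft_force: [-0.3, -0.2, -1.4]
gripper_width: 11.9
grasp_force: 24.9
```

```bash
python3 -m pendant '[[[0,0,3],0],[[0,0,3],0],[[0,0,3],0],[[0,0,1.5],0],[[0,0,0],0]]'
python3 -m pendant '[[[0,0,0],0],[[0,0,0],0],[[0,0,0],0],[[0,0,0],0],[[0,0,-5],0]]' 0.34 25
python3 -m pendant '[[[0,0,-15],0],[[0,0,-25],0],[[0,0,-30],0],[[0,0,-30],0],[[0,0,-25],0]]' >/dev/null
python3 -m pendant '[[[10,-8,-20],0],[[10,-12,-20],0],[[8,-12,-20],0],[[7,-8,-10],0],[[0,0,0],0]]'
python3 - <<'E'
from caddy import *
np.set_printoptions(precision=3,suppress=True)
a=Cam('wrist');q,i=fit([a],[484,-264,-.068]);print(q,i)
for x in a.blobs(5,25,150,120,100): print(x[0],x[1],a.at(x[0],117))
print(a.proj(W(q,[[0,y,117] for y in(-48,0,48,96)])))
h=eyes.cut_out('done1','wrist');print([(m['uv'],m['p'],a.at(m['uv'],80)) for m in h[:2]])
g=cv2.cvtColor(a.im,cv2.COLOR_RGB2GRAY)
im=a.im[120:360,160:480];cv2.imwrite('pics/z9.png',cv2.resize(im,None,fx=2,fy=2)[:,:,::-1])
E
```

```text
t: 19.43
ee_pos: [489.8, -168.8, 85.3]
ee_rot: [-3.142, -0.0, 3.072]
ft_force: [0.1, 0.7, -1.9]
gripper_width: 11.8
grasp_force: 24.9
t: 19.85
ee_pos: [489.5, -168.6, 90.0]
ee_rot: [3.141, -0.001, 3.072]
ft_force: [0.1, -0.1, 0.5]
gripper_width: 30.1
grasp_force: 0.0
t: 20.68
ee_pos: [451.7, -207.6, 287.5]
ee_rot: [-3.139, 0.003, 3.07]
ft_force: [0.4, -0.2, -1.2]
gripper_width: 29.9
grasp_force: 0.0
[ 483.284 -265.637   -0.069] [0.985]
[108.702 115.504] [   0    0  173  183 2731] [ 353.316 -386.028  117.   ]
[313.103  89.923] [296  83  35  15 506] [ 345.534 -209.227  117.   ]
[316.798 246.946] [311 233  13  29 351] [ 485.163 -216.838  117.   ]
[217.983 248.241] [211 234  15  29 357] [ 479.758 -311.697  117.   ]
[267.207 247.983] [261 234  13  29 347] [ 482.844 -264.451  117.   ]
[608.523 271.975] [604 238  10  73 241] [531.296  66.482 117.   ]
[[216.136 248.558]
 [266.035 248.496]
 [315.964 248.434]
 [365.922 248.372]]
[([359.3, 234.1], 0.75, array([ 486.821, -172.478,   80.   ]))]
```

View pics/z9.png

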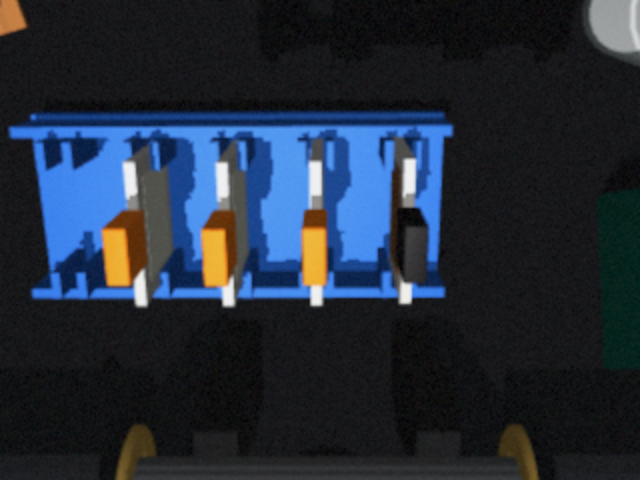

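```bash
python3 -m pendant '[[[-7,-1.4,15],-0.002],[[-7,-1.4,20],0],[[-7,-1.4,25],0],[[-7,-1.4,25],0],[[-6,-1.4,20],0]]' >/dev/null
python3 -m pendant '[[[0,0,15],0],[[0,0,5],0],[[0,0,0],0],[[0,0,0],0],[[0,0,0],0]]'
python3 go.py 485.1 -216.9 85 3.0725
```

```text
t: 21.62
ee_pos: [485.8, -215.5, 161.1]
ee_rot: [-3.141, 0.001, 3.074]
ft_force: [0.1, -0.2, -0.7]
gripper_width: 29.8
grasp_force: 0.0
at [ 485.8 -215.5  161.1] 3.074 turn 0.001 then shift [ 0.6 -1.5 76.1] len 76
```

```bash
python3 -m pendant '[[[0.6,-1.5,16],0],[[0,0,18],0],[[0,0,18],0],[[0,0,16],0],[[0,0,8],0]]' >/dev/null
python3 -m pendant '[[[0,0,0],0],[[0,0,0],0],[[0,0,0],0],[[0,0,0],0],[[0,0,0],0]]' 0 25
python3 -m pendant '[[[0,0,-5],0],[[0,0,-15],0],[[0,0,-25],0],[[0,0,-30],0],[[0,0,-30],0]]'
python3 -m pendant '[[[0,0,-15],-0.077],[[0,0,-5],-0.077],[[-5.8,20,0],0],[[-5.8,30,0],0],[[-5.8,34,0],0]]' >/dev/null
python3 -m pendant '[[[-5.8,34,0],0],[[-5.8,34,0],0],[[-5.8,34,0],0],[[-5.8,34,0],0],[[-5.8,34,0],0]]' >/dev/null
python3 -m pendant '[[[-5.8,34,0],0],[[-5.8,34,0],0],[[-6,34,0],0],[[-6,34,0],0],[[-6,34,0],0]]' >/dev/null
python3 -m pendant '[[[-6,18,0],0],[[-6,10,0],0],[[-6,4,0],0],[[0,0,0],0],[[0,0,0],0]]'
python3 go.py 533.7 239 185 3.2265
python3 - <<'E'
from held import *
c=Cam('wrist');held(c)
psi=.0855;X=np.array([np.cos(psi),np.sin(psi),0]);Y=np.array([-np.sin(psi),np.cos(psi),0]);o=np.array([539.3,173.2,0])
print(c.proj([o+66*Y+s*x*X+d*Y+[0,0,85] for s in(-1,1) for x in(32,46) for d in(-5,5)]).round(1).tolist(), c.proj([o+y*Y+s*46*X+[0,0,95] for y in(0,44,88) for s in(-1,1)]).round(1).tolist())
im=c.im[120:360,160:480];cv2.imwrite('pics/z10.png',cv2.resize(im,None,fx=2,fy=2)[:,:,::-1])
E
```

```text
t: 22.45
ee_pos: [485.4, -217.3, 85.5]
ee_rot: [-3.14, 0.002, 3.074]
ft_force: [-0.5, 0.6, 5.1]
gripper_width: 12.2
grasp_force: 24.9
t: 22.87
ee_pos: [484.4, -216.7, 190.7]
ee_rot: [3.141, -0.001, 3.074]
ft_force: [-0.1, 0.1, -0.8]
gripper_width: 11.8
grasp_force: 24.9
t: 24.53
ee_pos: [539.3, 244.8, 209.3]
ee_rot: [-3.141, -0.0, -3.056]
ft_force: [0.1, -0.8, -1.1]
gripper_width: 11.7
grasp_force: 24.9
at [539.3 244.8 209.3] -3.056 turn 0.001 then shift [ 6.  -5.3 24.3] len 26
bot+40 [323.8 187.3] bot-40 [323.7 301.7] top+40 [324.2 213.4] tabtop+15 [324.6 303.6] tabtop-15 [324.5 373.3] tabbot+15 [324.2 266.6] 
[[310.2, 179.0], [323.2, 179.0], [310.0, 160.6], [323.2, 160.6], [311.0, 256.8], [323.1, 256.8], [311.2, 272.4], [323.1, 272.4]] [[226.3, 161.8], [235.5, 277.3], [286.3, 161.8], [289.8, 277.3], [346.4, 161.8], [344.1, 277.3]]
```

View pics/z10.png

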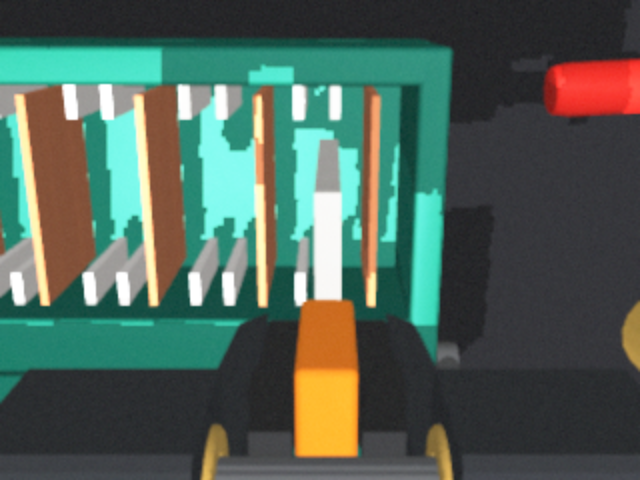

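```bash
python3 - <<'E'
from h import *
np.set_printoptions(precision=1,suppress=True)
c=Cam('wrist')
h=cv2.cvtColor(c.im,cv2.COLOR_RGB2HSV);print(h[225,289:296],h[200,228:240].tolist())
psi=.0855;X=np.array([np.cos(psi),np.sin(psi),0]);Y=np.array([-np.sin(psi),np.cos(psi),0]);o=np.array([539.3,173.2,0])
for (lo,hi,nm,z) in (((8,60,170),(22,170,255),'plate',95),((0,0,215),(179,25,255),'white',85)):
    m=cv2.inRange(h,lo,hi);m[:150]=0;m[285:]=0
    n,l,st,ce=cv2.connectedComponentsWithStats(m)
    for i in range(1,n):
        if st[i][4]>20:
            k=np.argwhere(l==i);p=[]
            for r in(st[i][1]+2,st[i][1]+st[i][3]-3):
                u=k[abs(k[:,0]-r)<=1][:,1].mean();w=c.at((u,r),z)-o;p.append([w@X,w@Y])
            print(nm,st[i],np.array(p))
E
```

```text
[[ 29  55 255]
 [ 29  54 255]
 [ 27  68 255]
 [ 18 118 254]
 [ 11 150 133]
 [ 10 143 130]
 [ 10 143 130]] [[87, 129, 249], [71, 32, 250], [27, 45, 255], [28, 56, 255], [28, 57, 255], [25, 86, 255], [10, 145, 220], [10, 150, 133], [10, 148, 131], [9, 143, 132], [10, 142, 135], [9, 142, 133]]
plate [108 167  23 106 296] [[-40.9 -86.1]
 [ 39.5 -86.1]]
plate [167 167  19 106 189] [[-40.9 -42.6]
 [ 39.5 -42.6]]
plate [287 167   5  21  27] [[-40.9  46.3]
 [-29.1  46.7]]
plate [343 168   8 106 456] [[-40.2  89.1]
 [ 40.4  88.4]]
plate [287 170   6  59 142] [[-38.7  44.4]
 [  2.7  46.6]]
plate [289 239   5  35  59] [[14.9 47.1]
 [40.4 44.7]]
plate [232 240   8  34  45] [[15.8 -0.6]
 [40.4  1.4]]
plate [499 267  31  18  92] [[ 38.7 215.8]
 [ 50.1 225. ]]
white [534 152  90  12 532] [[-51.  284.2]
 [-45.8 248.4]]
white [134 162   9  18 115] [[-43.6 -71.1]
 [-33.7 -71.1]]
white [152 162   9  18 116] [[-43.6 -57.4]
 [-33.7 -57.2]]
white [192 162   8  18 111] [[-43.6 -27.4]
 [-33.7 -27.5]]
white [210 162   8  18 114] [[-43.6 -13.7]
 [-33.7 -13.5]]
white [249 163   7  17 100] [[-42.8  16. ]
 [-33.7  16.3]]
white [268 163   6  17  98] [[-42.8  30.4]
 [-33.7  30.2]]
white [307 163   6  17 100] [[-42.8  60.3]
 [-33.7  60.2]]
white [325 163   6  17 100] [[-42.8  74. ]
 [-33.7  74.1]]
white [317 216  14  54 739] [[-1.1 71. ]
 [41.  71.4]]
white [149 256   7  17  97] [[ 33.  -71.2]
 [ 43.7 -71.6]]
white [165 256   8  17  99] [[ 33.  -57.7]
 [ 43.7 -57.6]]
white [202 256   7  17  96] [[ 33.  -27.4]
 [ 43.7 -27.5]]
white [218 256   7  17  97] [[ 33.  -13.9]
 [ 43.7 -13.8]]
white [255 256   6  17  97] [[33.  16.4]
 [43.7 16. ]]
white [272 256   6  17  94] [[33.  30.1]
 [43.7 30.2]]
white [308 257   6  16  87] [[33.9 60.3]
 [43.7 59.5]]
white [   0  259   76   26 1345] [[  35.6 -168.1]
 [  54.6 -163.4]]
```

```bash
python3 -m pendant '[[[3,-2,0],0.001],[[3.1,-2.1,8],0],[[0,0,10],0],[[0,0,10],0],[[0,0,6],0]]' >/dev/null
python3 -m pendant '[[[0,0,0],0],[[0,0,0],0],[[0,0,0],0],[[0,0,0],0],[[0,0,0],0]]'
python3 go.py 533.6 240.2 108.3 3.2265
```

```text
t: 25.47
ee_pos: [533.7, 240.9, 175.7]
ee_rot: [3.141, 0.001, -3.056]
ft_force: [0.0, -0.0, -1.1]
gripper_width: 11.7
grasp_force: 24.9
at [533.7 240.9 175.7] -3.056 turn 0.0 then shift [ 0.1 -0.7 67.4] len 67
```

```bash
python3 -m pendant '[[[0,-0.7,4],0],[[0,0,5],0],[[0,0,5],0],[[0,0,5],0],[[0,0,5],0]]'
python3 -m pendant '[[[0,0,6],0],[[0,0,6],0],[[0,0,6],0],[[0,0,6],0],[[0,0,6],0]]'
python3 -m pendant '[[[0,0,4],0],[[0,0,4],0],[[0,0,3],0],[[0,0,2],0],[[0,0,0],0]]'
```

```text
t: 25.88
ee_pos: [533.4, 240.1, 150.6]
ee_rot: [-3.142, -0.001, -3.056]
ft_force: [-0.8, -0.8, -0.7]
gripper_width: 11.8
grasp_force: 24.9
t: 26.3
ee_pos: [533.5, 240.1, 120.7]
ee_rot: [-3.142, -0.0, -3.056]
ft_force: [-0.3, 0.6, -0.7]
gripper_width: 11.7
grasp_force: 24.9
t: 26.72
ee_pos: [533.7, 240.2, 108.6]
ee_rot: [3.141, 0.001, -3.056]
ft_force: [-0.5, -0.4, -1.2]
gripper_width: 11.8
grasp_force: 24.9
```

```bash
python3 -m pendant '[[[0,0,0],0],[[0,0,0],0],[[0,0,0],0],[[0,0,-4],0],[[0,0,-10],0]]' 0.34 25
python3 -m pendant '[[[0,0,-20],0],[[0,0,-30],0],[[0,0,-30],0],[[0,0,-30],0.077],[[0,0,-25],0.077]]' >/dev/null
python3 -m pendant '[[[3,-24,-15],0],[[3,-32,-10],0],[[3,-34,-5],0],[[3,-34,0],0],[[3,-34,0],0]]' >/dev/null
python3 -m pendant '[[[3,-34,0],0],[[3,-34,0],0],[[3,-34,0],0],[[3,-34,0],0],[[3,-34,0],0]]' >/dev/null
python3 -m pendant '[[[4,-34,0],0],[[4,-34,0],0],[[4,-34,0],0],[[4,-20,0],0],[[3,-10,0],0]]' >/dev/null
python3 -m pendant '[[[0,0,0],0],[[0,0,0],0],[[0,0,0],0],[[0,0,0],0],[[0,0,0],0]]'
cat > look.py <<'E'
from caddy import *
np.set_printoptions(precision=3,suppress=True)
a=Cam('wrist','l.png');q,i=fit([a],[484,-264,-.068]);print(q,i)
for x in a.blobs(5,25,150,120,150):
    p=a.at(x[0],117)
    if 440<p[0]<530: print('tab',x[0],x[1],p,'aspect',cv2.minAreaRect(np.argwhere(x[2]).astype(np.float32)))
print(a.proj(W(q,[[0,y,117] for y in(-96,-48,0,48,96)])).round(1).tolist())
E
python3 look.py
```

```text
t: 27.13
ee_pos: [533.1, 239.9, 121.9]
ee_rot: [-3.141, -0.002, -3.056]
ft_force: [-0.8, -0.2, 0.4]
gripper_width: 30.1
grasp_force: 0.0
t: 29.22
ee_pos: [453.3, -214.4, 287.5]
ee_rot: [-3.142, 0.0, 3.074]
ft_force: [-0.8, -0.4, 0.2]
gripper_width: 30.2
grasp_force: 0.0
[ 483.434 -264.925   -0.069] [0.989]
tab [224.281 246.446] [218 232  14  30 370] [ 479.859 -311.481  117.   ] aspect ((246.48277282714844, 224.2069091796875), (29.730281829833984, 12.62291431427002), 4.763641834259033)
tab [274.212 246.068] [268 232  13  30 354] [ 482.7   -263.683  117.   ] aspect ((246.5, 274.0), (12.0, 29.0), 90.0)
[[172.9, 246.8], [222.9, 246.8], [273.0, 246.9], [323.0, 246.9], [373.1, 247.0]]
```

```bash
python3 -m pendant '[[[-7,-10,10],0],[[-7,-10,20],0],[[-7,-10,25],0],[[-7,-10,25],0],[[-5,-7.7,25],0]]' >/dev/null
python3 -m pendant '[[[0,0,15],0],[[0,0,5],0],[[0,0,0],0],[[0,0,0],0],[[0,0,0],0]]'
python3 go.py 483 -264.3 85.3 3.0725
```

```text
t: 30.1
ee_pos: [483.1, -265.5, 163.5]
ee_rot: [-3.14, 0.002, 3.073]
ft_force: [0.6, 0.6, -0.2]
gripper_width: 29.9
grasp_force: 0.0
at [ 483.1 -265.5  163.5] 3.073 turn 0.001 then shift [ 0.2  1.2 78.2] len 78
```

```bash
python3 -m pendant '[[[0.2,1.2,16],0],[[0,0,18],0],[[0,0,18],0],[[0,0,16],0],[[0,0,10],0]]' >/dev/null
python3 -m pendant '[[[0,0,0],0],[[0,0,0],0],[[0,0,0],0],[[0,0,0],0],[[0,0,0],0]]' 0 25
python3 -m pendant '[[[0,0,-5],0],[[0,0,-15],0],[[0,0,-25],0],[[0,0,-30],0],[[0,0,-30],0]]' >/dev/null
python3 -m pendant '[[[0,0,-15],-0.077],[[0,0,-5],-0.077],[[-5.8,20,0],0],[[-5.8,30,0],0],[[-5.8,34,0],0]]'
python3 -m pendant '[[[-5.8,34,0],0],[[-5.8,34,0],0],[[-5.8,34,0],0],[[-5.8,34,0],0],[[-5.8,34,0],0]]' >/dev/null
python3 -m pendant '[[[-5.8,34,0],0],[[-5.8,34,0],0],[[-5.8,34,0],0],[[-5.8,34,0],0],[[-5.8,30,0],0]]' >/dev/null
python3 -m pendant '[[[-5.8,20,0],0],[[-5.8,10,0],0],[[-6,4.4,0],0],[[0,0,0],0],[[0,0,0],0]]' >/dev/null
cat > slot.py <<'E'
from held import *
np.set_printoptions(precision=1,suppress=True)
c=Cam('wrist','sl.png');held(c)
h=cv2.cvtColor(c.im,cv2.COLOR_RGB2HSV)
psi=.0855;X=np.array([np.cos(psi),np.sin(psi),0]);Y=np.array([-np.sin(psi),np.cos(psi),0]);o=np.array([539.3,173.2,0])
w=c.st['ee_pos']-o;print('tcp in tester',w@X,w@Y,w[2])
m=cv2.inRange(h,(0,0,200),(179,30,255));m[:100]=0;m[310:]=0
n,l,st,ce=cv2.connectedComponentsWithStats(m)
for i in range(1,n):
    if 50<st[i][4]<2500:
        w=c.at(ce[i],85)-o
        if abs(w@Y)<110 and abs(w@X)<60: print('white',st[i],w@X,w@Y)
for x in c.blobs(5,25,150,120,150): print('tab',x[1],x[0])
E
python3 slot.py;python3 go.py 537.3 196.4 175 3.2265
```

```text
t: 30.93
ee_pos: [483.1, -264.5, 85.6]
ee_rot: [-3.14, 0.002, 3.073]
ft_force: [0.5, 0.7, 4.5]
gripper_width: 11.7
grasp_force: 25.0
t: 31.77
ee_pos: [492.6, -178.7, 209.6]
ee_rot: [-3.141, 0.0, -3.059]
ft_force: [0.4, 0.4, -2.3]
gripper_width: 12.1
grasp_force: 25.0
bot+40 [323.8 187.3] bot-40 [323.7 301.7] top+40 [324.2 213.4] tabtop+15 [324.6 303.6] tabtop-15 [324.5 373.3] tabbot+15 [324.2 266.6] 
tcp in tester -0.5439434301046364 22.510222104284026 209.19712003810122
white [199 171   7  17 103] -38.61903508492404 -71.38597686913869
white [216 171   8  17 104] -38.650066087992904 -57.51919978811193
white [256 172   6  16  91] -38.46919216617574 -27.68170401674993
white [274 172   6  16  91] -38.45440650049645 -13.785120452291538
white [313 172   6  16  92] -38.40003146621762 16.221565067828898
white [331 172   6  16  80] -38.25869166782872 29.826479323908295
white [369 172   7  17  90] -38.05646909413605 59.91726963809891
white [381 172  13  46 348] -25.72097550151432 71.45116965314723
white [313 215  23  54 762] 13.31971584478888 22.30018074810747
white [208 264   7  16  90] 38.1482342873755 -71.60767946101268
white [225 264   7  16  90] 38.21580279085032 -57.70397094627707
white [261 264   6  16  92] 38.31646838422079 -27.79664436216948
white [277 264   7  16  86] 38.39782223646509 -13.891259050796684
white [365 264   7  16  89] 38.31440732084105 59.65723517917966
white [377 264  11  21 157] 42.483544066142805 70.6779280054498
tab [ 376  214   33   59 1191] [390.1 239.6]
tab [ 307  269   33   80 2433] [322.9 309.8]
tab [ 515  270   63   54 1330] [536.7 289.3]
tab [557 296  28  33 409] [568.7 308.2]
tab [ 271  418  236   15 1619] [409.3 426.3]
tab [ 97 426 103   7 430] [147.5 429. ]
tab [201 426  71   7 311] [235.5 429.1]
at [536.7 195.4 209.3] -3.058 turn -0.001 then shift [-0.7  0.9 34.3] len 34
```

```bash
python3 -m pendant '[[[-0.4,0.6,6],0],[[0,0,10],0],[[0,0,10],0],[[0,0,8],0],[[0,0,6],0]]' >/dev/null
python3 -m pendant '[[[0,0,4],0],[[0,0,5],0],[[0,0,5],0],[[0,0,5],0],[[0,0,5],0]]'
python3 -m pendant '[[[0,0,5],0],[[0,0,5],0],[[0,0,5],0],[[0,0,5],0],[[0,0,4],0]]'
python3 -m pendant '[[[0,0,4],0],[[0,0,4],0],[[0,0,3],0],[[0,0,1.5],0],[[0,0,0],0]]'
python3 go.py 537.2 196.1 108.5 3.2265
```

```text
t: 33.9
ee_pos: [536.9, 197.3, 145.0]
ee_rot: [3.142, 0.0, -3.056]
ft_force: [0.9, -0.1, -1.5]
gripper_width: 12.0
grasp_force: 25.0
t: 34.32
ee_pos: [536.8, 197.2, 120.7]
ee_rot: [-3.142, -0.0, -3.056]
ft_force: [0.9, 0.1, -1.5]
gripper_width: 11.7
grasp_force: 25.0
t: 34.73
ee_pos: [536.9, 197.2, 108.9]
ee_rot: [3.142, 0.0, -3.056]
ft_force: [0.7, 0.6, -1.0]
gripper_width: 11.7
grasp_force: 25.0
at [536.9 197.2 108.9] -3.056 turn 0.0 then shift [-0.2 -1.2  0.4] len 1
```

```bash
python3 -m pendant '[[[0,0,0],0],[[0,0,0],0],[[0,0,0],0],[[0,0,-4],0],[[0,0,-10],0]]' 0.3 25
python3 -m pendant '[[[0,0,-20],0],[[0,0,-30],0],[[0,0,-30],0],[[0,0,-30],0.077],[[0,0,-25],0.077]]' >/dev/null
python3 -m pendant '[[[3,-24,-15],0],[[3,-32,-10],0],[[3,-34,-5],0],[[3,-34,0],0],[[3,-34,0],0]]' >/dev/null
python3 -m pendant '[[[3,-34,0],0],[[3,-34,0],0],[[3,-34,0],0],[[3,-34,0],0],[[3,-34,0],0]]' >/dev/null
python3 -m pendant '[[[4,-34,0],0],[[4,-34,0],0],[[4,-34,0],0],[[4,-20,0],0],[[3,-10,0],0]]' >/dev/null
python3 -m pendant '[[[0,0,0],0],[[0,0,0],0],[[0,0,0],0],[[0,0,0],0],[[0,0,0],0]]'
python3 look.py
```

```text
t: 35.15
ee_pos: [536.4, 197.1, 122.5]
ee_rot: [-3.141, -0.002, -3.056]
ft_force: [0.8, 0.0, 0.5]
gripper_width: 26.4
grasp_force: 0.0
t: 37.23
ee_pos: [456.7, -257.3, 288.1]
ee_rot: [-3.142, 0.0, 3.074]
ft_force: [0.1, 0.1, -1.3]
gripper_width: 26.5
grasp_force: 0.0
[ 483.413 -264.969   -0.066] [0.984]
tab [268.275 239.154] [262 225  13  30 356] [ 478.962 -311.545  117.   ] aspect ((239.5, 268.0), (12.0, 29.0), 90.0)
[[216.8, 240.6], [267.1, 240.5], [317.3, 240.5], [367.5, 240.4], [417.7, 240.4]]
```

```bash
python3 -m pendant '[[[-5.4,-11,10],0],[[-5.4,-11,20],0],[[-5.4,-11,25],0],[[-5.4,-11,25],0],[[-5,-8.8,25],0]]' 0.34 >/dev/null
python3 -m pendant '[[[0,0,15],0],[[0,0,5],0],[[0,0,0],0],[[0,0,0],0],[[0,0,0],0]]'
python3 go.py 479.6 -311.8 85.3 3.0725
```

```text
t: 38.12
ee_pos: [479.7, -313.1, 164.0]
ee_rot: [-3.14, 0.002, 3.073]
ft_force: [-0.4, 0.1, 0.3]
gripper_width: 30.3
grasp_force: 0.0
at [ 479.7 -313.1  164. ] 3.073 turn 0.001 then shift [ 0.2  1.3 78.7] len 79
```

```bash
python3 -m pendant '[[[0.2,1.3,16],0],[[0,0,18],0],[[0,0,18],0],[[0,0,16],0],[[0,0,10],0]]' >/dev/null
python3 -m pendant '[[[0,0,0],0],[[0,0,0],0],[[0,0,0],0],[[0,0,0],0],[[0,0,0],0]]' 0 25
python3 -m pendant '[[[0,0,-5],0],[[0,0,-15],0],[[0,0,-25],0],[[0,0,-30],0],[[0,0,-30],0]]' >/dev/null
python3 -m pendant '[[[0,0,-15],-0.077],[[0,0,-5],-0.077],[[-6.7,20,0],0],[[-6.7,30,0],0],[[-6.7,34,0],0]]'
python3 -m pendant '[[[-6.7,34,0],0],[[-6.7,34,0],0],[[-6.7,34,0],0],[[-6.7,34,0],0],[[-6.7,34,0],0]]' >/dev/null
python3 -m pendant '[[[-6.7,34,0],0],[[-6.7,34,0],0],[[-6.7,34,0],0],[[-6.7,34,0],0],[[-6.7,30,0],0]]' >/dev/null
python3 -m pendant '[[[-6,20,0],0],[[-5,12,0],0],[[-3,5,0],0],[[0,0,0],0],[[0,0,0],0]]' >/dev/null
python3 slot.py;python3 go.py 541.1 152.4 175 3.2265
```

```text
t: 38.95
ee_pos: [479.7, -312.0, 86.1]
ee_rot: [-3.14, 0.002, 3.073]
ft_force: [-0.7, -0.5, 4.5]
gripper_width: 11.8
grasp_force: 25.0
t: 39.78
ee_pos: [491.8, -225.9, 209.9]
ee_rot: [3.141, -0.0, -3.058]
ft_force: [0.3, 0.1, -2.2]
gripper_width: 11.8
grasp_force: 25.0
bot+40 [323.8 187.3] bot-40 [323.7 301.7] top+40 [324.2 213.4] tabtop+15 [324.6 303.6] tabtop-15 [324.5 373.3] tabbot+15 [324.2 266.6] 
tcp in tester -0.08784827715469046 -21.739248958689313 209.72529108666515
white [256 171   7  16  88] -38.56290543057862 -71.65199931104782
white [274 171   7  16  88] -38.413172369106476 -57.68108760401595
white [313 171   6  16  94] -38.51650639100897 -27.974827279762522
white [331 171   6  16  95] -38.462509116747256 -14.07751584781274
white [369 171   7  17  96] -38.181477784777144 15.943185828290225
white [382 171  12  45 354] -26.36170859216434 27.910501452863215
white [426 171   7  17  97] -38.01548897101189 59.74782368969627
white [440 171  12  46 344] -25.47846652282851 74.02023040984224
white [314 214  22  55 766] 13.17899998712767 -22.07995037234551
white [433 257  10  27 202] 39.490112706915184 73.78409571478196
white [378 261  10  23 161] 41.564333593551275 27.179634367869923
white [261 263   6  16  89] 37.855629051506234 -71.92571001099444
white [278 263   6  16  93] 38.03946455353541 -57.83393039568626
white [366 263   6  16  93] 38.12144052615695 15.767989622316964
white [418 263   7  16  93] 38.158586198827194 59.48663345869676
tab [ 377  213   30   59 1125] [390.4 237.9]
tab [ 434  215   37   58 1168] [449.1 237.9]
tab [ 307  268   33   81 2459] [323.1 309.3]
tab [ 554  270   68   57 1497] [577.4 290.2]
tab [601 295  25  34 367] [611.9 309. ]
tab [ 336  418  171   15 1160] [429.9 425.4]
tab [ 99 426  43   7 176] [119.8 429. ]
tab [141 426 126   7 453] [201.4 429.1]
at [541.  151.3 209.8] -3.058 turn -0.001 then shift [-0.2  1.1 34.8] len 35
```

```bash
python3 -m pendant '[[[-0.2,0.1,6],0],[[0,0,10],0],[[0,0,10],0],[[0,0,8],0],[[0,0,6],0]]' >/dev/null
python3 -m pendant '[[[0,0,0],0],[[0,0,0],0],[[0,0,0],0],[[0,0,0],0],[[0,0,0],0]]'
python3 go.py 541.1 152.2 108.5 3.2265
```

```text
t: 41.92
ee_pos: [541.4, 152.6, 170.3]
ee_rot: [-3.142, 0.001, -3.056]
ft_force: [-0.3, 0.9, -2.0]
gripper_width: 12.1
grasp_force: 25.0
at [541.4 152.6 170.3] -3.056 turn 0.0 then shift [ 0.3 -0.4 61.8] len 62
```

```bash
python3 -m pendant '[[[0.2,-0.4,4],0],[[0,0,5],0],[[0,0,5],0],[[0,0,5],0],[[0,0,5],0]]' 
python3 -m pendant '[[[0,0,5],0],[[0,0,5],0],[[0,0,5],0],[[0,0,5],0],[[0,0,5],0]]'
python3 -m pendant '[[[0,0,4],0],[[0,0,4],0],[[0,0,3],0],[[0,0,1.3],0],[[0,0,0],0]]'
python3 -m pendant '[[[0,0,0],0],[[0,0,0],0],[[0,0,0],0],[[0,0,-4],0],[[0,0,-10],0]]' 0.3 25
python3 -m pendant '[[[0,0,-20],0],[[0,0,-30],0],[[0,0,-30],0],[[0,0,-30],0],[[0,0,-30],0]]' >/dev/null
python3 -m pendant '[[[5,5,-30],0],[[5,5,-30],0],[[5,5,-20],0],[[5,0,-10],0],[[0,0,0],0]]' >/dev/null
python3 -m pendant '[[[0,0,0],0],[[0,0,0],0],[[0,0,0],0],[[0,0,0],0],[[0,0,0],0]]'
python3 - <<'E'
from h import *
np.set_printoptions(precision=1,suppress=True)
c=Cam('wrist','w11.png')
psi=.0855;X=np.array([np.cos(psi),np.sin(psi),0]);Y=np.array([-np.sin(psi),np.cos(psi),0]);o=np.array([539.2,174.4,0])
for x in c.blobs(5,25,150,120,100): w=c.at(x[0],140)-o;print('tab',x[1],x[0],w@X,w@Y)
for y in(-22,22,66): print(c.proj([o+y*Y+s*15*X+d*6*Y+[0,0,140] for s in(-1,1) for d in(-1,1)]).round(0).tolist())
for x in c.blobs(24,34,150,100,60):
    e=ends(x[2]);print('bar',x[1],[c.at(u,274) for u in e])
for x in c.blobs(55,75,150,90,200): print('green',x[1],x[0],c.at(x[0],108))
st=[(q['uv'],q['p']) for q in eyes.recognise('start','wrist')];print(st[:2])
a=Cam('scene');b=Cam('side','d11.png')
print([(q['uv'],q['p']) for q in eyes.recognise('start','side')][:2])
for n in(a,b):
    for x in n.blobs(50,80,130,60,50):print(n.n,x[0],x[1])
    for x in n.blobs(24,34,150,100,60): print(n.n,'bar',x[1],*ends(x[2]))
im=c.im[100:340,120:600];im2=b.im[120:360,150:450]
cv2.imwrite('pics/z11.png',np.hstack([im,im2])[:,:,::-1])
E
```

```text
t: 42.33
ee_pos: [541.0, 152.1, 145.1]
ee_rot: [3.142, -0.001, -3.056]
ft_force: [0.2, 0.4, -1.1]
gripper_width: 11.7
grasp_force: 25.0
t: 42.75
ee_pos: [541.1, 152.1, 120.3]
ee_rot: [3.142, -0.0, -3.056]
ft_force: [0.7, -0.5, -1.9]
gripper_width: 11.5
grasp_force: 25.0
t: 43.17
ee_pos: [541.1, 152.1, 109.2]
ee_rot: [-3.142, 0.001, -3.056]
ft_force: [-1.8, -1.0, 4.3]
gripper_width: 11.9
grasp_force: 25.0
t: 43.58
ee_pos: [540.6, 152.0, 122.0]
ee_rot: [3.142, -0.002, -3.056]
ft_force: [-0.3, -0.3, -0.1]
gripper_width: 26.4
grasp_force: 0.0
t: 44.83
ee_pos: [519.9, 165.2, 351.8]
ee_rot: [-3.142, -0.001, -3.057]
ft_force: [-0.0, 0.8, 0.5]
gripper_width: 26.7
grasp_force: 0.0
tab [304 204  12  33 153] [310.2 216. ] -7.1772765931227305 -21.3696172892265
tab [345 204  13  33 189] [350.2 216.6] -6.491181344930461 20.90080070650131
tab [382 204  18  34 310] [389.3 218.8] -4.048699520899777 62.284958349008704
tab [483 246  49  42 293] [499.1 263.8] 47.16510262319366 186.07849332785568
tab [508 261  20  22 152] [517.6 267.7] 51.74821590304161 207.23536235717705
tab [  70  306   45   39 1112] [
[... 1201 characters left out ...]
 236.3], 0.43)]
scene [283.6 240.1] [275 234  17  13 166]
scene [306.9 249.5] [297 242  19  14  84]
scene [336.6 253.6] [326 249  21   9  54]
scene bar [289 256  81  42 694] [329.3 276.2] [289.4 259. ] [368.5 293.1]
scene bar [461 390  14  14 133] [467.5 397. ] [461.9 391.1] [472.1 402. ]
scene bar [451 401  23  15 190] [461.5 408.8] [450.  402.9] [472.3 414.3]
scene bar [338 455  50  25 549] [362.5 470.2] [386.  468.1] [337.4 472.4]
side [291.6 236.2] [283 230  17  13 172]
side bar [168 176  44  34 277] [189.  192.3] [211.  176.9] [167.5 207.3]
side bar [   0  277  110   84 4435] [ 52.2 320.4] [105. 298.] [  1.6 341.8]
side bar [113 357  26  18 136] [125.6 367. ] [138.9 364.1] [113.  369.8]
```

View pics/z11.png

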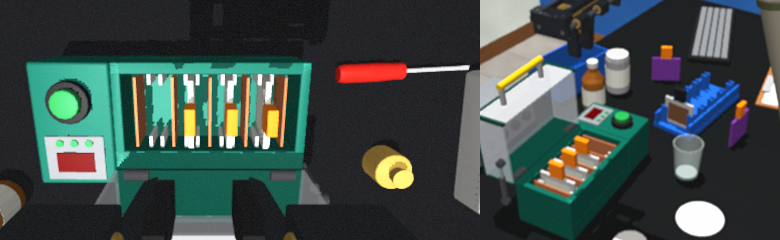

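```bash
python3 -m pendant '[[[0,0,0],0.125],[[0,0,0],0.125],[[0,0,0],0.125],[[0,0,0],0.125],[[0,0,0],0.125]]' 0.4 >/dev/null
python3 -m pendant '[[[0,0,0],0.125],[[0,0,0],0.125],[[0,0,0],0.125],[[0,0,0],0.125],[[0,0,0],0.125]]' >/dev/null
python3 -m pendant '[[[0,0,0],0.125],[[0,0,0],0.125],[[0,0,0],0.07],[[0,0,0],0],[[0,0,0],0]]' >/dev/null
python3 -m pendant '[[[0,0,0],0],[[0,0,0],0],[[0,0,0],0],[[0,0,0],0],[[0,0,0],0]]'
python3 - <<'E'
from h import *
from go import go
np.set_printoptions(precision=2,suppress=True)
a=Cam('scene');b=Cam('side');w=Cam('wrist')
P=[]
for c in(a,b):
    x=[x for x in c.blobs(24,34,150,100,200) if x[1][1]<300 and x[1][4]<2000]
    x=x or [x for x in c.blobs(24,34,150,100,200)][:1]
    e=ends(x[0][2]);print(c.n,x[0][1],*e);P.append(e)
print('bar tri',tri(a,P[0][0],b,P[1][0]),tri(a,P[0][1],b,P[1][1]),tri(a,P[0][2],b,P[1][2]))
print('btn',tri(a,(283.6,240.1),b,(291.6,236.2)))
for x in w.blobs(24,34,150,100,200): print('w',x[1],[w.at(u,274) for u in ends(x[2])])
go(658.8,184.4,345,1.656)
E
```

```text
t: 46.75
ee_pos: [519.9, 165.4, 352.6]
ee_rot: [3.142, -0.0, 1.657]
ft_force: [-0.3, -0.5, 0.6]
gripper_width: 35.3
grasp_force: 0.0
scene [289 256  81  41 696] [329.71 276.39] [289.48 258.9 ] [368.35 293.19]
side [168 176  44  34 281] [189.07 192.26] [211.   176.99] [167.5  207.28]
bar tri (array([659.76, 188.29, 277.03]), np.float64(3.5174818274236133)) (array([665.01, 118.58, 277.49]), np.float64(1.6573702860767285)) (array([654.76, 251.65, 276.64]), np.float64(4.729710360389586))
btn (array([537.17,  13.45, 122.92]), np.float64(6.291180867961095))
w [ 564    0   76   95 4708] [array([672.26, 299.98, 274.  ]), array([663.71, 322.01, 274.  ]), array([682.44, 273.77, 274.  ])]
w [ 510  132   54  180 3868] [array([658.35, 196.18, 274.  ]), array([653.83, 251.12, 274.  ]), array([663.96, 127.92, 274.  ])]
at [519.9 165.4 352.6] 1.657 turn 0.001 then shift [  7.1 140.1   7.6] len 140
```

```bash
python3 -m pendant '[[[1.6,20,0],0],[[1.6,30,0],0],[[1.6,35,0],0],[[1.6,35,0],0],[[1.6,20,0],0]]' 0.34 30 >/dev/null
python3 -m pendant '[[[0,0,20],0],[[0,0,20],0],[[0,0,20],0],[[0,0,10],0],[[0,0,0],0]]'
python3 go.py 659.5 185 255.5 1.656
```

```text
t: 47.73
ee_pos: [658.1, 185.3, 279.6]
ee_rot: [-3.136, 0.0, 1.657]
ft_force: [0.1, -0.1, 0.1]
gripper_width: 30.0
grasp_force: 0.0
at [658.1 185.3 279.6] 1.657 turn 0.001 then shift [-0.4  1.4 24.1] len 24
```

```bash
python3 -m pendant '[[[-0.4,1.4,6],0],[[0,0,6],0],[[0,0,6],0],[[0,0,6],0],[[0,0,0],0]]'
python3 -m pendant '[[[0,0,0],0],[[0,0,0],0],[[0,0,0],0],[[0,0,0],0],[[0,0,0],0]]' 0 25
python3 - <<'E'
import numpy as np
t=np.linspace(1.6,0,36);x=-175*np.cos(t)+45*np.sin(t);z=175*np.sin(t)+45*np.cos(t)
for i,(a,b) in enumerate(zip(np.diff(x),np.diff(z))): print(f'[[0,{a:.1f},{-b:.1f}],0]',end=',' if (i+1)%5 else f' # TCP x {609+x[i+1]:.0f} z {81+z[i+1]:.0f}\n')
E
```

```text
t: 48.15
ee_pos: [659.8, 185.0, 257.2]
ee_rot: [-3.14, 0.0, 1.657]
ft_force: [0.9, 0.1, 1.0]
gripper_width: 29.8
grasp_force: 0.0
t: 48.57
ee_pos: [659.3, 185.0, 258.9]
ee_rot: [-3.14, 0.0, 1.657]
ft_force: [-4.3, -0.9, 0.6]
gripper_width: 13.3
grasp_force: 25.0
[[0,-8.0,-2.1],0],[[0,-8.1,-1.7],0],[[0,-8.1,-1.4],0],[[0,-8.2,-1.0],0],[[0,-8.2,-0.6],0] # TCP x 618 z 261
[[0,-8.3,-0.2],0],[[0,-8.3,0.1],0],[[0,-8.2,0.5],0],[[0,-8.2,0.9],0],[[0,-8.2,1.3],0] # TCP x 577 z 259
[[0,-8.1,1.6],0],[[0,-8.0,2.0],0],[[0,-7.9,2.4],0],[[0,-7.8,2.7],0],[[0,-7.7,3.1],0] # TCP x 538 z 247
[[0,-7.5,3.4],0],[[0,-7.4,3.8],0],[[0,-7.2,4.1],0],[[0,-7.0,4.4],0],[[0,-6.8,4.7],0] # TCP x 502 z 227
[[0,-6.5,5.0],0],[[0,-6.3,5.3],0],[[0,-6.1,5.6],0],[[0,-5.8,5.9],0],[[0,-5.5,6.1],0] # TCP x 472 z 199
[[0,-5.2,6.4],0],[[0,-4.9,6.6],0],[[0,-4.6,6.8],0],[[0,-4.3,7.0],0],[[0,-4.0,7.2],0] # TCP x 449 z 164
[[0,-3.6,7.4],0],[[0,-3.3,7.6],0],[[0,-3.0,7.7],0],[[0,-2.6,7.8],0],[[0,-2.2,8.0],0] # TCP x 434 z 126
```

```bash
python3 -m pendant '[[[0,-8,-2.1],0],[[0,-8.1,-1.7],0],[[0,-8.1,-1.4],0],[[0,-8.2,-1],0],[[0,-8.2,-0.6],0]]' | head -4
python3 -m pendant '[[[0,-8.3,-0.2],0],[[0,-8.3,0.1],0],[[0,-8.2,0.5],0],[[0,-8.2,0.9],0],[[0,-8.2,1.3],0]]' | tail -5
python3 -m pendant '[[[0,-8.1,1.6],0],[[0,-8,2],0],[[0,-7.9,2.4],0],[[0,-7.8,2.7],0],[[0,-7.7,3.1],0]]'
```

```text
t: 48.98
ee_pos: [620.6, 181.8, 266.8]
ee_rot: [3.136, -0.001, 1.657]
ft_force: [4.9, 2.5, 2.5]
ee_pos: [579.3, 178.4, 264.1]
ee_rot: [3.136, -0.001, 1.657]
ft_force: [2.4, 1.9, 5.3]
gripper_width: 13.0
grasp_force: 25.0
t: 49.82
ee_pos: [539.7, 175.1, 252.0]
ee_rot: [3.138, -0.001, 1.657]
ft_force: [1.7, 2.1, 2.9]
gripper_width: 13.2
grasp_force: 25.0
```

```bash
python3 -m pendant '[[[0,-7.5,3.4],0],[[0,-7.4,3.8],0],[[0,-7.2,4.1],0],[[0,-7,4.4],0],[[0,-6.8,4.7],0]]' | sed -n 2,4p
python3 -m pendant '[[[0,-6.5,5],0],[[0,-6.3,5.3],0],[[0,-6.1,5.6],0],[[0,-5.8,5.9],0],[[0,-5.5,6.1],0]]' | sed -n 2,4p
python3 -m pendant '[[[0,-5.2,6.4],0],[[0,-4.9,6.6],0],[[0,-4.6,6.8],0],[[0,-4.3,7],0],[[0,-4,7.2],0]]'
```

```text
ee_pos: [503.7, 172.1, 231.2]
ee_rot: [3.139, -0.001, 1.657]
ft_force: [1.8, 3.4, 0.3]
ee_pos: [473.1, 169.5, 202.7]
ee_rot: [3.14, -0.001, 1.657]
ft_force: [-0.4, 5.3, 1.1]
t: 51.07
ee_pos: [449.7, 167.3, 168.0]
ee_rot: [-3.141, -0.001, 1.657]
ft_force: [-2.0, 4.4, -2.1]
gripper_width: 13.2
grasp_force: 25.0
```

```bash
python3 -m pendant '[[[0,-3.6,7.4],0],[[0,-3.3,7.6],0],[[0,-3,7.7],0],[[0,-2.6,7.8],0],[[0,-2,6],0]]'
python3 -m pendant '[[[0,0,2],0],[[0,0,1],0],[[0,0,0],0],[[0,0,0],0],[[0,0,0],0]]'
```

```text
t: 51.48
ee_pos: [435.3, 165.9, 131.1]
ee_rot: [-3.14, -0.0, 1.657]
ft_force: [0.2, 4.1, -3.4]
gripper_width: 13.0
grasp_force: 25.0
t: 51.9
ee_pos: [435.0, 165.8, 129.6]
ee_rot: [-3.14, -0.0, 1.657]
ft_force: [-8.0, 5.1, 11.8]
gripper_width: 13.0
grasp_force: 25.2
```

```bash
python3 -m pendant '[[[0,0,0],0],[[0,0,0],0],[[0,0,0],0],[[0,0,0],0],[[0,0,-5],0]]' 0.32 25
python3 -m pendant '[[[0,0,-25],0],[[0,0,-35],0],[[0,0,-35],0],[[0,0,-35],0],[[0,0,-35],0]]' >/dev/null
python3 -m pendant '[[[-25,10,0],0],[[-35,15,0],0],[[-35,15,0],0],[[-25,15,0],0],[[-5,5,0],0]]'
python3 -m pendant '[[[0,0,0],0],[[0,0,0],0],[[0,0,0],0],[[0,0,0],0],[[0,0,0],0]]' >/dev/null
python3 - <<'E'
from h import *
np.set_printoptions(precision=2,suppress=True)
a=Cam('scene');b=Cam('side');w=Cam('wrist','w12.png')
print(w.st['ee_pos'])
for c in(a,b):
    for x in c.blobs(24,34,150,100,300): print(c.n,x[1],*ends(x[2]))
for x in w.blobs(24,34,150,100,200): print('w',x[1],[w.at(u,145) for u in ends(x[2])])
for x in w.blobs(55,75,150,60,150): print('green',x[1],x[0],w.at(x[0],105))
h=cv2.cvtColor(w.im,cv2.COLOR_RGB2HSV);p=w.proj([[530,6,108]])[0];print(p);u,v=p.astype(int);print(h[v,max(0,u-45):u+45:6].tolist())
E
```

```text
t: 52.32
ee_pos: [435.7, 165.5, 133.5]
ee_rot: [-3.14, 0.0, 1.657]
ft_force: [-0.8, 0.3, -0.5]
gripper_width: 28.1
grasp_force: 0.0
t: 53.15
ee_pos: [508.2, 42.9, 299.0]
ee_rot: [-3.142, 0.001, 1.653]
ft_force: [-1.2, 0.7, -0.6]
gripper_width: 28.1
grasp_force: 0.0
[506.23  47.01 299.37]
scene [347 218  64  28 356] [380.31 232.92] [346.57 220.14] [409.61 244.03]
scene [339 455  49  25 550] [362.55 470.1 ] [386.09 468.12] [338.42 472.13]
side [271 258  39  44 397] [289.4  279.57] [308.58 258.53] [271.34 299.39]
side [   0  278  110   83 4434] [ 52.09 320.4 ] [105.04 298.09] [  1.56 341.69]
w [ 233    0   26  150 2561] [array([435.29, 159.56, 145.  ]), array([431.6 , 208.01, 145.  ]), array([439.87,  99.56, 145.  ])]
green [335 231  34  33 682] [350.48 248.47] [538.13   5.85 105.  ]
[342.83 248.65]
[[110, 41, 37], [130, 23, 34], [83, 192, 109], [84, 172, 154], [84, 171, 157], [82, 173, 68], [160, 13, 60], [69, 165, 229], [68, 158, 232], [69, 153, 237], [69, 148, 239], [69, 150, 238], [67, 105, 112], [84, 131, 115], [84, 169, 160]]
```

```bash
python3 -m pendant '[[[-8.7,5.7,10],0],[[-8.7,5.7,20],0],[[-8.7,5.7,20],0],[[-8.7,5.7,20],0],[[-8.7,5.7,20],0]]' 0 20 >/dev/null
python3 -m pendant '[[[0,0,10],0],[[0,0,0],0],[[0,0,0],0],[[0,0,0],0],[[0,0,0],0]]'
python3 - <<'E'
from h import *
np.set_printoptions(precision=2,suppress=True)
w=Cam('wrist','w13.png')
class O:pass
for x in w.blobs(55,75,100,60,150): print('green',x[1],x[0],[w.at(x[0],z) for z in(100,105,110,115,120)])
E
python3 go.py 538.1 5.9 130 1.656
```

```text
t: 54.55
ee_pos: [539.0, 5.5, 200.0]
ee_rot: [3.14, 0.001, 1.657]
ft_force: [-0.2, -0.6, 0.1]
gripper_width: 0.5
grasp_force: 0.0
green [ 298  209   50   49 1908] [322.37 233.17] [array([538.31,   6.48, 100.  ]), array([538.18,   7.98, 105.  ]), array([538.05,   9.48, 110.  ]), array([537.92,  10.98, 115.  ]), array([537.78,  12.47, 120.  ])]
at [538.9   5.5 200. ] 1.657 turn 0.001 then shift [ 0.4 -0.8 70. ] len 70
```

```bash
python3 -m pendant '[[[2.5,-0.8,14],0],[[0,0,18],0],[[0,0,18],0],[[0,0,14],0],[[0,0,8],0]]'
python3 -m pendant '[[[0,0,2],0],[[0,0,2],0],[[0,0,2],0],[[0,0,0],0],[[0,0,0],0]]'
```

```text
t: 55.02
ee_pos: [537.3, 8.1, 126.2]
ee_rot: [-3.141, -0.0, 1.657]
ft_force: [0.0, -1.4, 0.1]
gripper_width: 0.6
grasp_force: 0.0
t: 55.43
ee_pos: [538.1, 7.9, 121.9]
ee_rot: [3.14, 0.0, 1.657]
ft_force: [0.2, 0.4, 1.4]
gripper_width: 0.3
grasp_force: 0.8
```

```bash
python3 -m pendant '[[[0,0,1],0],[[0,0,1],0],[[0,0,1],0],[[0,0,0],0],[[0,0,0],0]]' | sed -n '2p;4p'
python3 -m pendant '[[[0,0,1],0],[[0,0,1],0],[[0,0,0],0],[[0,0,0],0],[[0,0,0],0]]' | sed -n '2p;4p'
```

```text
ee_pos: [538.1, 7.8, 118.5]
ft_force: [3.2, 0.4, 3.0]
ee_pos: [538.1, 7.9, 116.4]
ft_force: [2.5, 0.6, 4.8]
```

```bash
python3 -m pendant '[[[0,0,1],0],[[0,0,1],0],[[0,0,0],0],[[0,0,0],0],[[0,0,0],0]]' | sed -n '2p;4p'
python3 -m pendant '[[[0,0,0.7],0],[[0,0,0.5],0],[[0,0,0],0],[[0,0,0],0],[[0,0,0],0]]' | sed -n '2p;4p'
```

```text
ee_pos: [538.2, 7.8, 116.1]
ft_force: [-3.1, 1.3, 21.4]
ee_pos: [538.2, 7.8, 116.0]
ft_force: [-5.4, 1.5, 30.4]
```

```bash
python3 -m pendant '[[[0,0,-3],0],[[0,0,-6],0],[[0,0,-15],0],[[0,0,-25],0],[[0,0,-30],0]]'
python3 -m pendant '[[[0,0,-30],0],[[0,0,-30],0],[[0,-10,-20],0],[[0,-20,0],0],[[0,-20,0],0]]' >/dev/null
python3 -m pendant '[[[-20,-20,0],0],[[-30,-15,0],0],[[-30,-10,0],0],[[-30,0,0],0],[[-15,0,0],0]]' >/dev/null
python3 -m pendant '[[[0,0,0],0],[[0,0,0],0],[[0,0,0],0],[[0,0,0],0],[[0,0,0],0]]'
python3 - <<'E'
from caddy import *
np.set_printoptions(precision=2,suppress=True)
a=Cam('scene','s14.png');b=Cam('side','d14.png');w=Cam('wrist','w14.png')
for c in(a,b):
    for x in c.blobs(24,34,150,100,300)[:1]: print(c.n,x[1],*ends(x[2]))
print([(x[1],x[0]) for x in a.blobs(50,75,180,90,60)])
q,i=fit([w],[484,-264,-.068]);print(q,i)
for m in eyes.cut_out('done1','wrist')[:2]: print(m['uv'],m['p'],w.at(m['uv'],80),w.proj(W(q,[[0,96,80],[-15,96,117],[15,96,117]])).tolist())
for n in('beaker','can','jar','reagent'): print(n,[[np.round(r['uv']) for r in eyes.recognise(n,c)][:1] for c in('scene','side')])
E
```

```text
t: 57.52
ee_pos: [536.1, 8.1, 191.0]
ee_rot: [-3.136, -0.002, 1.657]
ft_force: [1.0, -0.6, -0.2]
gripper_width: 0.7
grasp_force: 0.0
t: 58.77
ee_pos: [453.7, -123.8, 271.9]
ee_rot: [-3.141, -0.0, 1.658]
ft_force: [0.7, -0.5, 0.2]
gripper_width: 0.5
grasp_force: 0.0
scene [346 218  65  28 383] [378.85 232.31] [346.05 219.87] [409.63 243.97]
side [271 257  40  45 414] [289.79 279.05] [308.9  257.91] [271.36 299.43]
[(array([276, 235,  15,  13, 159], dtype=int32), array([282.96, 240.77]))]
[ 483.49 -262.78   -0.05] [0.611]
[352.6, 248.2] 0.64 [ 487.41 -163.96   80.  ] [[352.7374182091323, 250.90979609378616], [339.99891888713273, 262.35086258887975], [371.9916298684874, 266.3480100121864]]
[458.4, 3.9] 0.31 [551.96  60.53  80.  ] [[352.7374182091323, 250.90979609378616], [339.99891888713273, 262.35086258887975], [371.9916298684874, 266.3480100121864]]
beaker [[array([306., 204.])], [array([354., 277.])]]
can [[array([130., 267.])], []]
jar [[array([450., 254.])], [array([299., 385.])]]
reagent [[array([173., 296.])], [array([263., 205.])]]
```

```bash
python3 -c "
from bench import env; print(env.hand_in())"
```

```text
the job is handed in; nothing more can be done
None
```

The job is handed in, with no verdict shown: the one finished panel is in the caddy and the three new panels are in the tester. The hood was then shut, and the start button pressed fully down and released, by about 59 s.

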